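# Unclip the press gauge and hang it on its peg

### The arm

A 6-joint arm with a two-finger parallel gripper is mounted at the origin on the work surface. World frame = base frame: x ahead of the robot, y to its left, z up, the work surface at z = 0. Lengths are in m, angles in degrees, forces in N, time in s.
With the tool pointing down it reaches from about 0.35 to 0.875 m from the base axis. Payload 4.2 kg.
Tool frame: the origin (TCP) lies midway between the tips of the shut fingers; the grasp point (between the pads) lies 19 mm behind it; z points along the fingers, y is the line along which they close (so a half turn about z gives the same grasp; the last joint's range is limited). The gripper opens to 87 mm and grips with 3 to 60 N. Pads are 19 mm wide; open, the fingers measure 117 mm over their backs; the gripper's body (75 mm by 190 mm) begins 51 mm behind the grasp point.
Start: joints at [-48.896, 22.042, 0.453, 0, -68.411, -14.817], TCP at [0.277, -0.56, 0.195] pointing down, gripper open.
Joint ranges: [-179.83, 179.83], [-69.29, 118.12], [-61.27, 80.66], [-181.25, 117.63], [-171.15, -9.14], [-177.46, 177.46]. Speed limits (degrees/s): [159.86, 159.86, 180, 180, 180, 180].

### API

Orientations are given as a 3x3 rotation matrix whose columns are the frame's x, y, z axes.
In Python, from station import sense, capture, finish_job, silhouettes, landmark_of gives the robot as it stands.
- The arm moves only by the tool step_arm, never from a script. Its arguments are lists of equal length, an entry for each row: "linear": the shift along the tool's x, y, z in mm, a list of three; "delta_rot": the turn, a rotation vector about the tool's x, y, z in rad, a list of three; "grip": the finger opening in mm, from 0 to 87. A call has 1 to 10 rows; each row shifts and turns the commanded pose from where the row before left it, along the tool's axes as they then stand; what a row does not reach is not made up. A row lasts 1/8 s, in which the tool goes at most 62.5 mm and 10.7 degrees, less where a joint would pass 70% of its speed; a pose out of reach is approached as far as the arm can. A call with a gripper value outside its range is refused whole. The fingers move at their own pace and stop on an object; the grip force is fixed at half the most. Time passes only in rows, so rows that do not move let the fingers close. It gives the time, the measured TCP pose, the force, the opening and the grip force at its end, in the units of the state.
- sense(): the state, without advancing time (a new reading comes with each control period).
- capture(name): name is "scene" or "side" or "wrist"; returns a dict with "img" (480x640x3 uint8, red, green, blue), "fx", "fy", "cx", "cy" (pixels), "world_to_cam" (4x4, takes a point from world to camera coordinates); the wrist camera has in their place "mount" (4x4, takes a point from camera to tool coordinates, whose origin is the TCP and whose axes are the flange's). Camera axes: x right, y up, looking along -z (the intrinsics and any distortion apply to the point x, -y, -z); pixel columns grow to the right and rows downward; lengths in m; the calibration is good to about 2 mm. A picture is of the moment at which its call begins: read the wrist's pose just before it. There is no depth.
- finish_job(): hands the job in; it is judged then, once.
Trained networks look in the newest picture that a camera, given by its name, has taken for a name from the list of things; names that differ only in an ending like _2 or _b are one class to them, and where a whole thing is asked for, a point or a joint stands for the part that bears it (a point fixed in the world has none). Each returns a list of dicts, best first, with "score" (0 to 1); they miss things now and then, are a little off and sometimes report something else, mostly with a low value. They report only what shows in the picture. A call takes as long as a camera call. They do not tell look-alikes from the thing itself.
- silhouettes(camera, label): "mask" (480x640 bool, what is visible of it) and "point" ([column, row] in pixels, amid what is visible of it).
- landmark_of(camera, label): "point" ([column, row] in pixels: a listed point, or the origin of a listed thing).
The state is a dict: "time_s": time; "joints": joint angles; "joint_velocities": joint speeds; "effort": joint torques, N m; "tcp_pos": TCP position; "ee_rot": TCP orientation; "wrist_force": force on the tool from outside, world axes, zero at the start; "moment": the same for the moment, N m; "gripper_width": opening from 0.0 (shut) to 1.0 (fully open); "gripper_force": force on a finger pad.
Only numpy, scipy, OpenCV 4.12 (cv2) and the standard library are available. Lean on these libraries where they do the work, as an engineer would, in place of code of your own. Each camera call takes 0.05 s, during which the arm holds its last target. There are 200 camera calls.

### The job

Put the flat steel gauge away: swing up the hold-down clip on the wooden board while the gauge still lies in its place, take the gauge out, and hang it by its round eye on the free peg of the tool rack. Finally swing the clip fully down again on the empty board, and leave the wooden type blocks on the bench where they are.

Things in the scene. Friction and masses are not known exactly. Their poses are not given: they have to be found in the camera images.
- board: Fixed wooden make-ready board 270 x 130 mm, 12 mm thick, on the bench. Origin: centre of its underside; x along its 270 mm length away from the clip's hinge, z up. Two battens 14 mm high across it (at x = -58 and +55 mm) carry the gauge, so there are 14 mm of free space under the gauge between them.
- clip_hinge (a point): Hinge axis of the clip, at its middle: on the board at x = -120 mm, 34 mm above the bench. The axis runs along the board's y; two lugs stand at 56 mm to either side, up to 42 mm above the bench.
- clip_bar (a point): Middle of the clip's round steel lifting bar, 12 mm thick, 84 mm long, parallel to the hinge; turns with the clip. With the clip down it is 80 mm from the hinge along the board's +x and 38 mm above it (88.6 mm radius), 72 mm above the bench. It is joined by thin rods at its two ends to the hinge, and a flat foot (14 mm wide, 8 mm above the hinge height at its top) crosses between the rods at 60 mm from the hinge and lies on the gauge's tail.
- clip (a joint): Angle of the clip: 0 = fully down, grows as its bar is swung up and back over the hinge, stop at 1.3 rad. A stiff friction hinge (0.16 N m, about 3 N at the bar): it stays at any angle where it is left.
- gauge_grip (a point): Loose flat steel gauge, 195 mm long, 8 mm thick, about 0.22 kg, lying along the board with its tail under the clip. This point is on its 30 mm wide straight blade, half-way through its thickness, near the gauge's balance point: grip here. Axes: x along the gauge towards the eye, y across the blade, z normal to the flat (up at the start).
- gauge_eye (a point): Centre of the gauge's round eye, half-way through the thickness: a ring of 44 mm outer and 26 mm inner diameter, at 65 mm from gauge_grip along the gauge's x. Same axes.
- rack: Fixed tool rack: green foot 130 x 160 mm, green mast 30 mm wide and 270 mm high behind the bar at y = -35 mm, wooden cross bar 190 mm long whose front face is 70 mm from the origin along the rack's x and runs from 228 to 262 mm above the bench. Origin: on the bench, in front of the bar; x points from the front of the rack to its back, y along the bar. At y = -100 mm there is a second, identical peg with another tool hanging on it (fixed, not to be used).
- peg: The free peg of the rack, at y = +30 mm of the rack: plain steel round bar, 12 mm diameter, 55 mm long, rising from the front of the cross bar at 50 degrees above level. Origin: centre of its root at the bar's front face, 240 mm above the bench; z along the peg towards its tip, y level along the bar, x square to both, pointing up and to the back.
- block_a: Bystander: wooden type block 60 x 45 x 24 mm, loose; origin at its underside.
- block_b: Bystander: wooden type block 75 x 40 x 24 mm, loose; origin at its underside.
- gauge: The whole gauge (see gauge_grip); origin on its underside, 85 mm from the eye's centre towards the tail. Same axes.
Not all that is in view belongs to the job. Of the things shaped like the gauge, the bare steel one is meant.

How it is judged:
By the outcome, as a careful person would: the job done as asked, in the order asked, and still so for the second after the job is handed in, with the robot touching nothing.
It also fails if it takes over 70 s, if anything falls off the work surface, if the arm or the gripper's body presses on something with over 40 N, if the wrist force passes 120 N, or if a joint passes its speed limit or range.

## Working session

There is one attempt and no reset: what is moved stays moved. The work goes in short steps, Python scripts to look and compute and a tool call to move; the robot and the scene stay as the last step left them, time stands still between calls to the robot, and variables do not carry over. Pictures are saved under pics/ and viewed, at most 10 in all, crops included, and the job is handed in when it is done.

Besides the shell and the picture viewer there is one more tool, called after "Request:" as name(argument=value, ...) on one line, values as JSON. step_arm: Moves the arm, as the interface text tells. Its arguments: {"type":"object","properties":{"linear":{"type":"array"},"delta_rot":{"type":"array"},"grip":{"type":"array"}},"required":["linear","delta_rot","grip"]}

```bash
mkdir -p pics; ls; python3 - <<'E'
from station import *
import cv2,numpy as np
s=sense();print(s['time_s'],s['tcp_pos'],np.round(s['ee_rot'],3),s['gripper_width'])
ims=[]
for c in ["scene","side"]:
    d=capture(c);ims.append(d['img']);print(c,d['fx'],d['fy'],d['cx'],d['cy'],np.round(d['world_to_cam'],4).tolist(),[k for k in d])
    cv2.imwrite(f'pics/{c}0.png',d['img'][:,:,::-1])
    for l in ["board","clip_hinge","clip_bar","gauge_grip","gauge_eye","gauge","rack","peg","block_a","block_b"]:
        print(c,l,[(np.round(r['point'],1).tolist(),round(r['score'],2)) for r in landmark_of(c,l)])
E
```

```text
pics
0.0 [ 0.27655947 -0.55975286  0.19407652] [[-0.897 -0.443 -0.001]
 [-0.443  0.897  0.002]
 [ 0.     0.002 -1.   ]] 0.9993138771137481
scene 451.88989750245815 451.88989750245815 309.5381693854775 235.64874122562034 [[0.2067, 0.9783, -0.0112, -0.0454], [-0.6787, 0.1516, 0.7186, 0.227], [0.7048, -0.1409, 0.6953, -1.3631], [0.0, 0.0, 0.0, 1.0]] ['img', 'fx', 'fy', 'cx', 'cy', 'world_to_cam']
scene board [([260.1, 317.0], 0.74)]
scene clip_hinge [([239.1, 269.0], 0.68)]
scene clip_bar [([250.8, 280.8], 0.92)]
scene gauge_grip [([144.7, 377.2], 0.94), ([173.0, 245.0], 0.74), ([261.6, 319.5], 0.67), ([268.5, 314.0], 0.66), ([336.3, 260.3], 0.23)]
scene gauge_eye [([280.9, 340.1], 0.92), ([124.7, 411.3], 0.66), ([174.7, 226.4], 0.63)]
scene gauge [([148.8, 371.8], 0.97), ([172.6, 251.6], 0.82), ([261.4, 310.8], 0.68)]
scene rack [([416.6, 281.8], 0.73)]
scene peg [([470.2, 222.2], 0.46)]
scene block_a [([350.5, 340.5], 0.92), ([251.6, 279.2], 0.35)]
scene block_b [([350.5, 340.5], 0.92), ([251.6, 279.2], 0.35)]
side 488.81390936573666 488.81390936573666 316.5563345933352 238.04994102571402 [[-0.8903, -0.4551, -0.013, 0.4245], [0.2496, -0.5118, 0.822, -0.2838], [-0.3808, 0.7287, 0.5693, -0.7339], [0.0, 0.0, 0.0, 1.0]] ['img', 'fx', 'fy', 'cx', 'cy', 'world_to_cam']
side board [([325.6, 260.6], 0.9)]
side clip_hinge [([376.8, 258.8], 0.8)]
side clip_bar [([340.8, 238.6], 0.62)]
side gauge_grip [([314.6, 252.4], 0.92), ([331.9, 206.0], 0.68), ([463.1, 250.6], 0.58)]
side gauge_eye [([287.3, 248.7], 0.66), ([318.2, 190.7], 0.61), ([492.7, 260.4], 0.56)]
side gauge [([336.8, 208.9], 0.71), ([458.1, 249.2], 0.63), ([326.7, 257.9], 0.62)]
side rack [([162.6, 273.8], 0.43)]
side peg [([160.8, 273.8], 0.49)]
side block_a [([334.0, 334.5], 0.91), ([243.1, 294.4], 0.6)]
side block_b [([334.0, 334.5], 0.91), ([243.1, 294.4], 0.6)]
```

View pics/scene0.png

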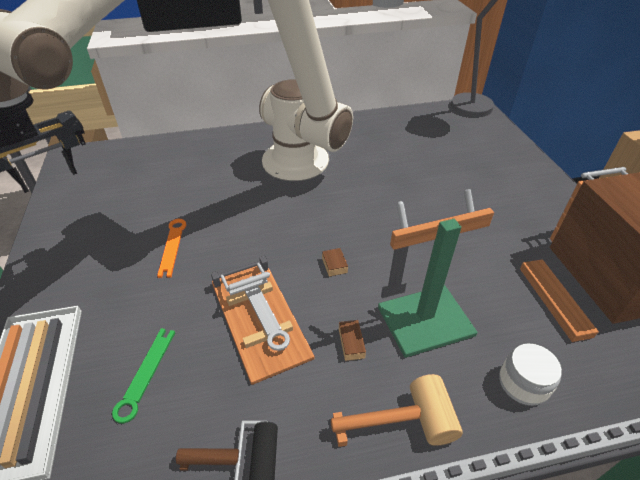

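View pics/side0.png

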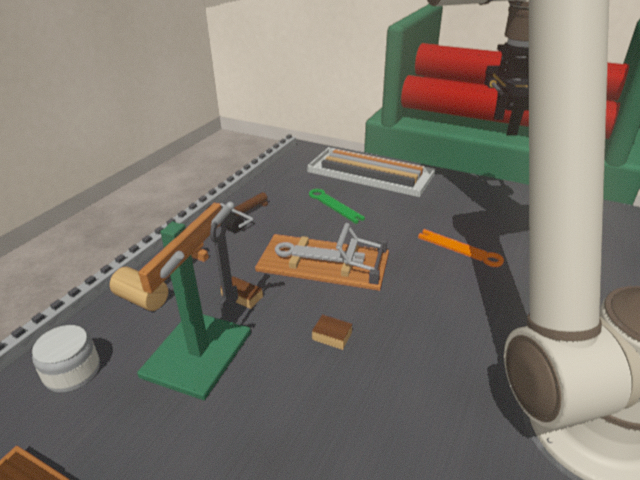

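Look-alikes: green spanner (scene 145,375), orange spanner (173,245), the tool hanging on the rack's second peg (side 225,250), and the bare steel one on the board (268,320). I choose the steel one on the board. The free peg is the one at scene (470,200) / side (175,265). Next I fit the poses and check them in a crop with overlays.

```bash
cat > h.py <<'E'
from station import *
import cv2,numpy as np
from scipy.optimize import least_squares
from scipy.spatial.transform import Rotation as R
def rz(a): return R.from_euler('z',a).as_matrix()
def proj(d,P):
    P=np.atleast_2d(P)@d['world_to_cam'][:3,:3].T+d['world_to_cam'][:3,3]
    return np.c_[d['cx']+d['fx']*P[:,0]/-P[:,2], d['cy']+d['fy']*P[:,1]/P[:,2]]
def fitpose(obs,x0):  # obs: (cam dict, local pt, pixel, weight)
    T=lambda x,p: rz(x[2])@p+[x[0],x[1],0]
    f=lambda x: np.concatenate([(proj(d,T(x,np.array(p)))[0]-u)*w for d,p,u,w in obs])
    r=least_squares(f,x0,loss='soft_l1',f_scale=2)
    return r.x,f(r.x).reshape(-1,2)
def wcam():
    s=sense(); d=capture('wrist')
    T=np.eye(4);T[:3,:3]=s['ee_rot'];T[:3,3]=s['tcp_pos']
    d['world_to_cam']=np.linalg.inv(T@np.array(d['mount'])); return d
pegdir=np.array([-np.cos(np.radians(50)),0,np.sin(np.radians(50))])
E
python3 - <<'E'
from h import *
S=capture('scene');D=capture('side')
for d in(S,D): d['world_to_cam']=np.array(d['world_to_cam'])
b=[(S,[0,0,0],[260.1,317],.5),(S,[-.12,0,.034],[239.1,269],1),(S,[-.04,0,.072],[250.8,280.8],1),
(D,[0,0,0],[325.6,260.6],.5),(D,[-.12,0,.034],[376.8,258.8],1),(D,[-.04,0,.072],[340.8,238.6],1)]
xb,r=fitpose(b,[.6,-.15,0]);print('board',xb,np.round(r,1).tolist())
# all bar/rack marks: read from views: peg tips scene
root=np.array([.07,.03,.24]);root2=root-[0,.13,0]
k=[(S,root,[472,214],1),(S,root+.055*pegdir,[468,191],1),(S,root2+.055*pegdir,[401,203],1),(S,[.07+.1,.045,0],[0,0],0),
(D,root+.055*pegdir,[169,274],.5)]
xr,r=fitpose(k,[.6,.15,0]);print('rack',xr,np.round(r,1).tolist())
np.savez('fit.npz',b=xb,r=xr)
def T(x,p):return (rz(x[2])@np.array(p)+[x[0],x[1],0])
out=[]
for d,(c0,r0,w,h) in((S,(200,180,300,200)),(D,(130,180,270,180))):
    im=cv2.resize(d['img'][r0:r0+h,c0:c0+w,::-1],(780,int(h*780/w)),interpolation=cv2.INTER_CUBIC)[:,:]
    f=780/w
    def ln(x,pts,col):
        q=((proj(d,[T(x,p) for p in pts])-[c0,r0])*f).astype(int);cv2.polylines(im,[q],False,col,1)
    ln(xb,[[sx*.135,sy*.065,.012] for sx,sy in((-1,-1),(1,-1),(1,1),(-1,1),(-1,-1))],(0,255,0))
    ln(xb,[[-.12,-.056,.034],[-.12,.056,.034]],(255,0,0));ln(xb,[[-.04,-.042,.072],[-.04,.042,.072]],(255,255,0))
    for q in(root,root2):ln(xr,[q,q+.055*pegdir],(255,0,255))
    yc=-.035
    ln(xr,[[.07,yc+.095,.228],[.07,yc+.095,.262],[.07,yc-.095,.262],[.07,yc-.095,.228],[.07,yc+.095,.228]],(0,255,255))
    out.append(cv2.resize(im,(600,int(im.shape[0]*600/780))))
m=np.vstack(out);m=cv2.resize(m,(int(m.shape[1]*600/m.shape[0]),600)) if m.shape[0]>600 else m
cv2.imwrite('pics/crop1.png',m);print(m.shape)
E
```

```text
board [ 0.55096834 -0.17539283  0.2375373 ] [[0.2, 0.6], [0.6, 0.0], [-0.4, 2.1], [-1.4, 1.6], [1.6, -0.2], [0.5, 0.5]]
rack [0.52644741 0.18768877 0.08508847] [[1.3, 4.6], [0.3, -2.7], [0.3, -0.5], [0.0, 0.0], [4.7, -8.0]]
(600, 450, 3)
```

View pics/crop1.png

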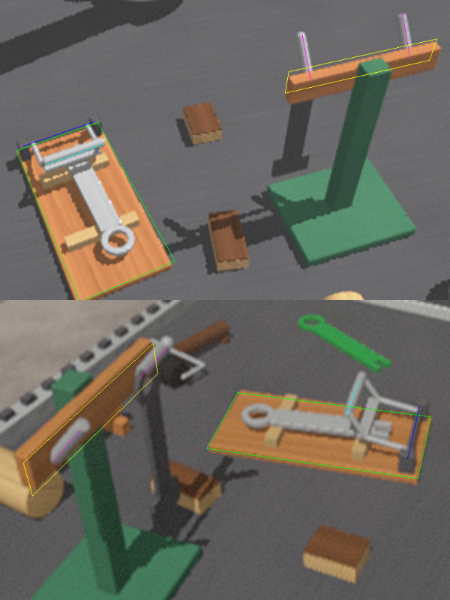

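The crop confirms it: the overlays sit on the board, clip and pegs, and the bare steel gauge lies under the clip (eye near scene 280,340). The free peg has nothing on it. Next I go above the clip bar.

```bash
cat >> h.py <<'E'
f_=np.load('fit.npz'); xb=f_['b']; xr=f_['r']
def Tb(p): return rz(xb[2])@np.array(p)+[xb[0],xb[1],0]
def Tr(p): return rz(xr[2])@np.array(p)+[xr[0],xr[1],0]
def rows(P,Rs,start=None,q=1):
    """rows through poses P,Rs from measured pose; shift taken in axes before the turn"""
    s=sense(); p,Ro=(np.array(s['tcp_pos']),np.array(s['ee_rot'])) if start is None else start
    L=[];W=[]
    for pt,Rt in zip(P,Rs):
        l=np.round(Ro.T@(pt-p)*1000,q); w=np.round(R.from_matrix(Ro.T@Rt).as_rotvec(),3)
        L.append(l.tolist());W.append(w.tolist()); p=p+Ro@l/1000; Ro=Ro@R.from_rotvec(w).as_matrix()
    print('n',len(L));print('lin',L);print('rot',W); return p,Ro
def line(pt,Rt,n,start=None,q=1):
    s=sense(); p,Ro=(np.array(s['tcp_pos']),np.array(s['ee_rot'])) if start is None else start
    v=R.from_matrix(Ro.T@Rt).as_rotvec()
    return rows([p+(pt-p)*k/n for k in range(1,n+1)],[Ro@R.from_rotvec(v*k/n).as_matrix() for k in range(1,n+1)],(p,Ro),q)
def tool(yaw_x_axis_frame, cols): return rz(yaw_x_axis_frame)@np.array(cols,float).T
# tool down with y=-board x, x=-board y
Rclip=tool(xb[2],[[0,-1,0],[-1,0,0],[0,0,-1]])
# tool down, x=board x, y=-board y -> sign chosen nearest start
def near(Rm): # half turn about z alternative
    return Rm@np.diag([-1,-1,1.])
E
python3 -c "
from h import *
line(Tb([-.04,0,.18]),Rclip,9)"
```

```text
n 9
lin [[-41.9, 25.8, 1.7], [-45.3, 19.3, 1.7], [-47.7, 12.3, 1.7], [-49.0, 5.0, 1.6], [-49.2, -2.3, 1.7], [-48.3, -9.7, 1.7], [-46.3, -16.8, 1.7], [-43.2, -23.4, 1.7], [-39.3, -29.8, 1.7]]
rot [[-0.0, 0.0, -0.15], [-0.0, 0.0, -0.15], [-0.0, 0.0, -0.15], [-0.0, 0.0, -0.15], [-0.0, 0.0, -0.15], [-0.0, -0.0, -0.15], [-0.0, -0.0, -0.15], [-0.0, -0.0, -0.15], [-0.0, -0.0, -0.15]]
```

Request:
step_arm(linear=[[-42, 26, 1.7], [-45, 19, 1.7], [-48, 12, 1.7], [-49, 5, 1.7], [-49, -2, 1.7], [-48, -10, 1.7], [-46, -17, 1.7], [-43, -23, 1.7], [-39, -30, 1.7], [0, 0, 0]], delta_rot=[[0, 0, -0.15], [0, 0, -0.15], [0, 0, -0.15], [0, 0, -0.15], [0, 0, -0.15], [0, 0, -0.15], [0, 0, -0.15], [0, 0, -0.15], [0, 0, -0.15], [0, 0, 0]], grip=[87, 87, 87, 87, 87, 87, 87, 87, 87, 87])

```text
time_s: 2.45
tcp_pos: [0.5138, -0.1838, 0.1797]
ee_rot: [[0.241, -0.971, 0.0], [-0.971, -0.241, 0.0], [0.0, -0.0, -1.0]]
wrist_force: [-0.8, -0.0, -0.3]
gripper_width: 0.999
gripper_force: 0.0
```

```bash
python3 - <<'E'
from h import *
s=sense();print(s['tcp_pos'],np.round(s['ee_rot'],3).tolist(),s['joints'],s['wrist_force'])
d=wcam();print(np.round(d['mount'],3).tolist())
im=d['img'][:,:,::-1].copy()
for l in ["board","clip_hinge","clip_bar","gauge_grip","gauge_eye","gauge"]:
    print(l,[(np.round(r['point'],1).tolist(),round(r['score'],2)) for r in landmark_of('wrist',l)])
for p in([-.12,0,.034],[-.04,0,.072],[-.04,.042,.072],[-.04,-.042,.072]):
    q=proj(d,Tb(p))[0];print(p,q);cv2.circle(im,tuple(int(v) for v in q),4,(0,255,0),1)
cv2.imwrite('pics/w1.png',im)
E
```

```text
[ 0.51380962 -0.18378837  0.17974111] [[0.241, -0.971, 0.0], [-0.971, -0.241, 0.0], [0.0, -0.0, -1.0]] [-2.65662752e+00  1.50190388e+01 -1.21480116e+01 -4.70306179e-03
 -6.28111189e+01  1.65771651e+01] [-0.84470912 -0.01319349 -0.25112099]
[[0.0, 0.968, 0.249, 0.067], [1.0, -0.0, 0.0, 0.0], [0.0, 0.249, -0.968, -0.19], [0.0, 0.0, 0.0, 1.0]]
board [([287.5, 209.1], 0.82)]
clip_hinge [([403.7, 216.2], 0.8)]
clip_bar [([323.8, 224.5], 0.89)]
gauge_grip [([263.4, 223.0], 0.97), ([585.7, 97.6], 0.65)]
gauge_eye [([199.9, 226.1], 0.73), ([635.5, 127.4], 0.72)]
gauge [([283.9, 221.5], 0.74), ([560.6, 90.5], 0.63)]
[-0.12, 0, 0.034] [401.83491609 218.5458138 ]
[-0.04, 0, 0.072] [321.42983626 226.48961515]
[-0.04, 0.042, 0.072] [321.12010333 271.2463734 ]
[-0.04, -0.042, 0.072] [321.76159755 178.54973393]
```

View pics/w1.png

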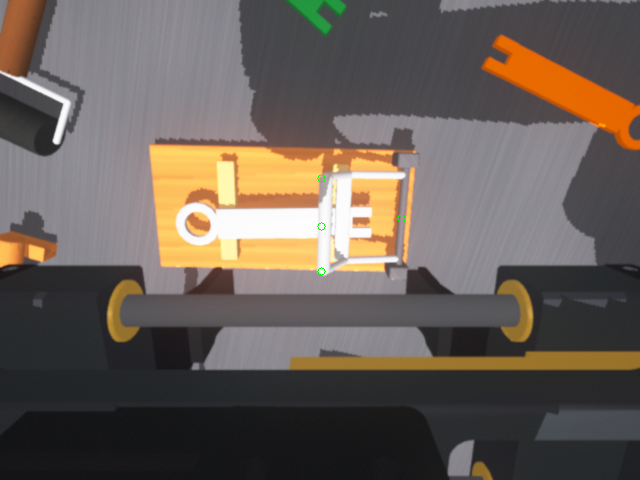

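Wrist view: clip bar at (324,224), gauge eye at (199,223), hinge at (403,217). The overlay is about 1–2 mm off in board −x and −y. I nudge the fit and plan the descent, grip and swing.

```bash
python3 - <<'E'
from h import *
xb[:2]=Tb([-.0014,-.0014,0])[:2]
np.savez('fit.npz',b=xb,r=xr)
st=line(Tb([-.04,0,.060]),Rclip,4)
# swing
n=20;P=[];Rs=[];h=np.array([-.12,0,.034])
for k in range(1,n+1):
    a=1.27*k/n; t=.40*k/n
    b=h+.08857*np.array([np.cos(a+.4435),0,np.sin(a+.4435)])
    Rt=Rclip@R.from_rotvec([t,0,0]).as_matrix()
    P.append(Tb(b)+Rt[:,2]*.012);Rs.append(Rt)
np.savez('swing.npz',P=P,R=Rs,P0=Tb([-.04,0,.060]))
rows(P,Rs,(Tb([-.04,0,.060]),Rclip))
E
```

```text
n 4
lin [[-0.2, 0.1, 30.0], [-0.2, 0.2, 30.0], [-0.1, 0.1, 30.0], [-0.2, 0.1, 30.0]]
rot [[-0.0, -0.0, -0.0], [-0.0, -0.0, -0.001], [-0.0, -0.0, -0.0], [-0.0, -0.0, -0.0]]
n 20
lin [[0.0, 2.3, -5.0], [0.0, 2.6, -4.9], [-0.0, 2.7, -4.8], [-0.0, 3.0, -4.6], [-0.0, 3.2, -4.5], [-0.0, 3.3, -4.3], [-0.0, 3.5, -4.2], [-0.0, 3.8, -4.0], [-0.0, 3.8, -3.8], [-0.0, 4.1, -3.6], [-0.0, 4.2, -3.5], [-0.0, 4.3, -3.2], [-0.0, 4.5, -3.1], [-0.0, 4.6, -2.8], [-0.0, 4.8, -2.7], [-0.0, 4.8, -2.4], [-0.0, 4.9, -2.2], [-0.0, 5.1, -1.9], [-0.0, 5.1, -1.8], [-0.0, 5.2, -1.5]]
rot [[0.02, -0.0, -0.0], [0.02, 0.0, 0.0], [0.02, 0.0, -0.0], [0.02, 0.0, -0.0], [0.02, -0.0, -0.0], [0.02, -0.0, -0.0], [0.02, 0.0, -0.0], [0.02, 0.0, -0.0], [0.02, -0.0, -0.0], [0.02, -0.0, -0.0], [0.02, -0.0, -0.0], [0.02, -0.0, -0.0], [0.02, -0.0, -0.0], [0.02, -0.0, -0.0], [0.02, -0.0, -0.0], [0.02, -0.0, -0.0], [0.02, -0.0, -0.0], [0.02, -0.0, -0.0], [0.02, -0.0, -0.0], [0.02, -0.0, -0.0]]
```

Request:
step_arm(linear=[[0, 0, 30], [0, 0, 30], [-0.5, 0.3, 30], [0, 0, 29.7], [0, 0, 0], [0, 0, 0], [0, 0, 0], [0, 0, 0], [0, 0, 0], [0, 0, 0]], delta_rot=[[0, 0, 0], [0, 0, 0], [0, 0, 0], [0, 0, 0], [0, 0, 0], [0, 0, 0], [0, 0, 0], [0, 0, 0], [0, 0, 0], [0, 0, 0]], grip=[87, 87, 87, 87, 50, 25, 0, 0, 0, 0])

```text
time_s: 4.05
tcp_pos: [0.5119, -0.1857, 0.0604]
ee_rot: [[0.236, -0.972, 0.0], [-0.972, -0.236, -0.0], [0.0, -0.0, -1.0]]
wrist_force: [-0.1, -0.2, 0.1]
gripper_width: 0.402
gripper_force: 0.0
```

Request:
step_arm(linear=[[0, 0, 0], [0, 0, 0], [0, 0, 0], [0, 0, 0], [0, 0, 0], [0, 0, 0]], delta_rot=[[0, 0, 0], [0, 0, 0], [0, 0, 0], [0, 0, 0], [0, 0, 0], [0, 0, 0]], grip=[0, 0, 0, 0, 0, 0])

```text
time_s: 4.8
tcp_pos: [0.5118, -0.1858, 0.0601]
ee_rot: [[0.236, -0.972, -0.0], [-0.972, -0.236, 0.0], [-0.0, 0.0, -1.0]]
wrist_force: [0.7, 0.5, 0.0]
gripper_width: 0.005
gripper_force: 0.0
```

```bash
python3 - <<'E'
from h import *
S=capture('side');W=wcam();C=capture('scene')
a=cv2.resize(S['img'][170:320,220:420,::-1],(400,300),interpolation=cv2.INTER_CUBIC)
c=cv2.resize(C['img'][220:370,180:380,::-1],(400,300),interpolation=cv2.INTER_CUBIC)
w=cv2.resize(W['img'][:,:,::-1],(400,300))
cv2.imwrite('pics/c2.png',np.vstack([np.hstack([a,c]),np.hstack([w,w*0])])[:600])
for cam in('side','scene','wrist'):
    print(cam,[(np.round(r['point'],1).tolist(),round(r['score'],2)) for r in landmark_of(cam,'clip_bar')])
E
```

```text
side [([341.0, 234.6], 0.77), ([161.0, 274.0], 0.22)]
scene [([251.9, 279.9], 0.77)]
wrist [([323.9, 278.2], 0.7)]
```

View pics/c2.png

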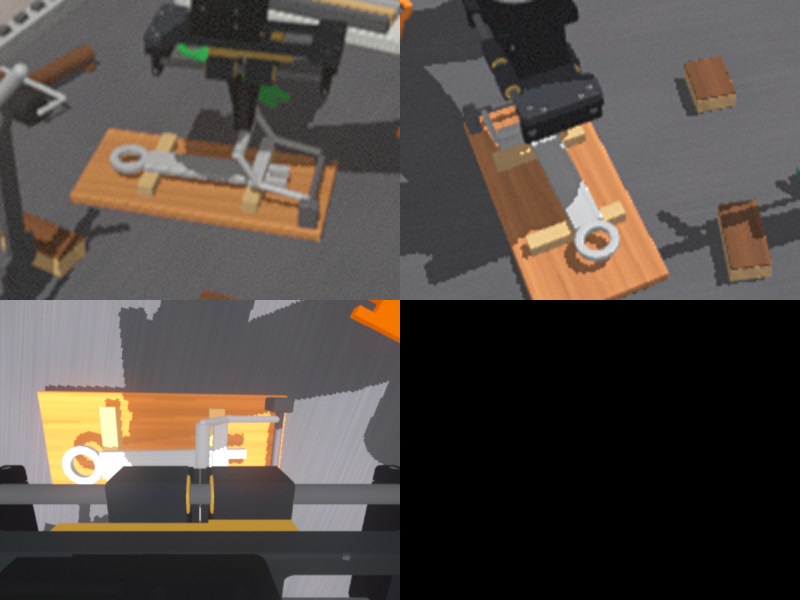

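```bash
python3 - <<'E'
from h import *
s=sense();t=np.array(s['tcp_pos']);print(t,s['gripper_width'],s['gripper_force'],s['wrist_force'])
for c in('side','scene'):
    d=capture(c);print(c,'tcp',proj(d,t),'bar',proj(d,Tb([-.04,0,.072])),'ends',proj(d,[Tb([-.04,-.042,.072]),Tb([-.04,.042,.072])]))
    if c=='side':
        im=d['img'][200:290,300:420,::-1];im=cv2.resize(im,(800,600),interpolation=cv2.INTER_CUBIC)
        for q,col in((t,(0,0,255)),(Tb([-.04,0,.072]),(0,255,0)),(Tb([-.04,.042,.072]),(0,255,0)),(Tb([-.04,-.042,.072]),(0,255,0))):
            u=(proj(d,q)[0]-[300,200])*800/120;cv2.circle(im,tuple(int(v) for v in u),5,col,2)
        cv2.imwrite('pics/c3.png',im)
E
```

```text
[ 0.51181474 -0.18578672  0.06016582] 0.007634151311383911 0.0 [ 0.2411818   0.35384212 -1.24387803]
side tcp [[341.53067029 243.53079914]] bar [[342.09086173 238.83573122]] ends [[345.80367303 228.00695318]
 [338.12669197 250.39762081]]
scene tcp [[250.48495172 286.5557559 ]] bar [[249.50929259 282.63901119]] ends [[229.93526858 289.66943801]
 [268.55324353 275.79897137]]
```

View pics/c3.png

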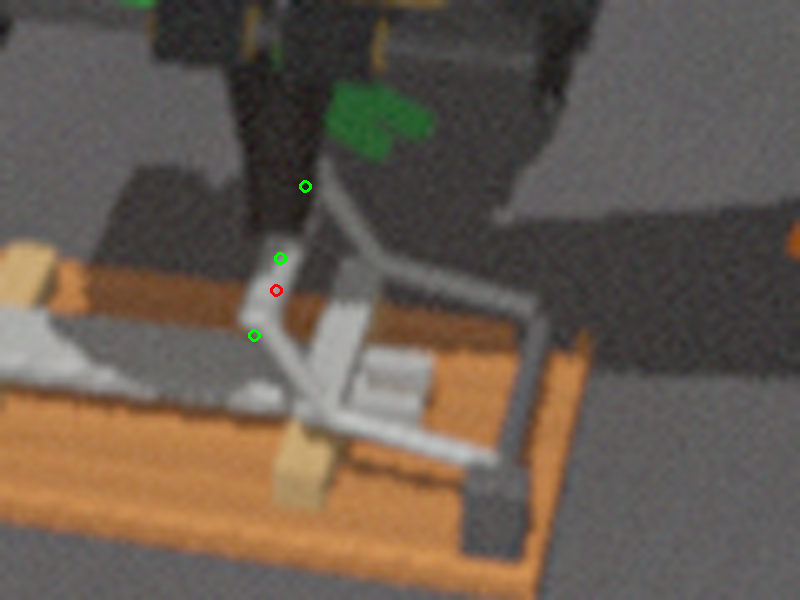

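The fingers shut fully on nothing: in the crop the tips end near (272,235), above the TCP mark at (277,290), so they sit above the bar. I open, go 14 mm lower (still above the foot at 42 mm) and grip again.

Request:
step_arm(linear=[[0, 0, 0], [0, 0, 0], [0, 0, 0], [0, 0, 0], [0, 0, 0], [0, 0, 0], [0, 0, 0], [0, 0, 5], [0, 0, 5], [0, 0, 4]], delta_rot=[[0, 0, 0], [0, 0, 0], [0, 0, 0], [0, 0, 0], [0, 0, 0], [0, 0, 0], [0, 0, 0], [0, 0, 0], [0, 0, 0], [0, 0, 0]], grip=[60, 60, 60, 60, 60, 60, 60, 60, 60, 60])

```text
time_s: 6.45
tcp_pos: [0.5115, -0.1858, 0.0456]
ee_rot: [[0.236, -0.972, -0.001], [-0.972, -0.236, 0.0], [-0.0, 0.001, -1.0]]
wrist_force: [1.2, -0.5, -0.5]
gripper_width: 0.682
gripper_force: 0.0
```

Request:
step_arm(linear=[[0, 0, 0], [0, 0, 0], [0, 0, 0], [0, 0, 0], [0, 0, 0], [0, 0, 0], [0, 0, 0], [0, 0, 0], [0, 0, 0]], delta_rot=[[0, 0, 0], [0, 0, 0], [0, 0, 0], [0, 0, 0], [0, 0, 0], [0, 0, 0], [0, 0, 0], [0, 0, 0], [0, 0, 0]], grip=[0, 0, 0, 0, 0, 0, 0, 0, 0])

```text
time_s: 7.58
tcp_pos: [0.5106, -0.1859, 0.0457]
ee_rot: [[0.235, -0.972, -0.003], [-0.972, -0.235, 0.0], [-0.001, 0.002, -1.0]]
wrist_force: [-3.4, -2.9, -1.7]
gripper_width: 0.13
gripper_force: 29.9
```

```bash
python3 - <<'E'
from h import *
s=sense();print(s['tcp_pos'],s['gripper_width'],s['gripper_force'])
d=capture('side');t=np.array(s['tcp_pos'])
im=d['img'][200:290,300:420,::-1];im=cv2.resize(im,(800,600),interpolation=cv2.INTER_CUBIC)
cv2.imwrite('pics/c4.png',im)
E
```

```text
[ 0.51056146 -0.18594197  0.04570425] 0.12956805408990338 29.937249720096588
```

Gripped: 11.3 mm opening, 30 N. The effective fingertips lie about 15–20 mm behind the stated TCP. Now I plan the swing from here.

```bash
python3 - <<'E'
from h import *
n=20;P=[];Rs=[];c=Tb([-.04,0,.072]);u=rz(xb[2])[:,0];d=.0263
t=np.array(sense()['tcp_pos']);bar0=np.array([t[0],t[1],.072]);h=bar0-.08*u-[0,0,.038]
print('hinge',h,Tb([-.12,0,.034]))
for k in range(1,n+1):
    a=1.30*k/n; tt=.40*k/n
    b=h+.08857*(np.cos(a+.4435)*u+np.array([0,0,np.sin(a+.4435)]))
    Rt=Rclip@R.from_rotvec([tt,0,0]).as_matrix()
    P.append(b+Rt[:,2]*d);Rs.append(Rt)
rows(P,Rs,(bar0-[0,0,d],Rclip))
E
```

```text
hinge [ 0.43282418 -0.20474071  0.034     ] [ 0.43330663 -0.20532013  0.034     ]
n 20
lin [[-0.0, 2.1, -5.1], [0.0, 2.3, -5.0], [0.0, 2.6, -4.9], [0.0, 2.8, -4.7], [0.0, 3.0, -4.6], [0.0, 3.2, -4.4], [0.0, 3.3, -4.2], [0.0, 3.6, -4.1], [0.0, 3.8, -3.8], [0.0, 3.9, -3.7], [0.0, 4.0, -3.5], [0.0, 4.3, -3.2], [0.0, 4.3, -3.1], [0.0, 4.5, -2.8], [0.0, 4.7, -2.6], [0.0, 4.7, -2.3], [0.0, 4.8, -2.1], [0.0, 4.9, -1.9], [0.0, 5.0, -1.6], [0.0, 5.1, -1.4]]
rot [[0.02, -0.0, -0.0], [0.02, 0.0, 0.0], [0.02, 0.0, -0.0], [0.02, 0.0, -0.0], [0.02, -0.0, -0.0], [0.02, -0.0, -0.0], [0.02, 0.0, -0.0], [0.02, 0.0, -0.0], [0.02, -0.0, -0.0], [0.02, -0.0, -0.0], [0.02, -0.0, -0.0], [0.02, -0.0, -0.0], [0.02, -0.0, -0.0], [0.02, -0.0, -0.0], [0.02, -0.0, -0.0], [0.02, -0.0, -0.0], [0.02, -0.0, -0.0], [0.02, -0.0, -0.0], [0.02, -0.0, -0.0], [0.02, -0.0, -0.0]]
```

Request:
step_arm(linear=[[0, 2.1, -5.1], [0, 2.3, -5], [0, 2.6, -4.9], [0, 2.8, -4.7], [0, 3, -4.6], [0, 3.2, -4.4], [0, 3.3, -4.2], [0, 3.6, -4.1], [0, 3.8, -3.8], [0, 3.9, -3.7]], delta_rot=[[0.02, 0, 0], [0.02, 0, 0], [0.02, 0, 0], [0.02, 0, 0], [0.02, 0, 0], [0.02, 0, 0], [0.02, 0, 0], [0.02, 0, 0], [0.02, 0, 0], [0.02, 0, 0]], grip=[0, 0, 0, 0, 0, 0, 0, 0, 0, 0])

```text
time_s: 8.88
tcp_pos: [0.4767, -0.1933, 0.0863]
ee_rot: [[0.235, -0.953, 0.191], [-0.972, -0.23, 0.048], [-0.002, -0.197, -0.98]]
wrist_force: [-4.1, -2.5, -19.4]
gripper_width: 0.126
gripper_force: 30.0
```

Request:
step_arm(linear=[[0, 4, -3.5], [0, 4.3, -3.2], [0, 4.3, -3.1], [0, 4.5, -2.8], [0, 4.7, -2.6], [0, 4.7, -2.3], [0, 4.8, -2.1], [0, 4.9, -1.9], [0, 5, -1.6], [0, 5.1, -1.4]], delta_rot=[[0.02, 0, 0], [0.02, 0, 0], [0.02, 0, 0], [0.02, 0, 0], [0.02, 0, 0], [0.02, 0, 0], [0.02, 0, 0], [0.02, 0, 0], [0.02, 0, 0], [0.02, 0, 0]], grip=[0, 0, 0, 0, 0, 0, 0, 0, 0, 0])

```text
time_s: 10.12
tcp_pos: [0.4299, -0.2042, 0.0975]
ee_rot: [[0.237, -0.894, 0.38], [-0.972, -0.217, 0.094], [-0.002, -0.392, -0.92]]
wrist_force: [8.6, 12.3, -21.2]
gripper_width: 0.113
gripper_force: 27.4
```

Request:
step_arm(linear=[[0, 0, 0], [0, 0, 0], [0, 0, 0], [0, 0, 0], [0, 0, -10], [0, 0, -30], [0, 0, -30], [0, 0, 0]], delta_rot=[[0, 0, 0], [0, 0, 0], [0, 0, 0], [0, 0, 0], [0, 0, 0], [0, 0, 0], [0, 0, 0], [0, 0, 0]], grip=[87, 87, 87, 87, 87, 87, 87, 87])

```text
time_s: 11.12
tcp_pos: [0.4037, -0.2132, 0.165]
ee_rot: [[0.235, -0.893, 0.384], [-0.972, -0.218, 0.089], [0.004, -0.394, -0.919]]
wrist_force: [0.1, 1.2, -0.6]
gripper_width: 0.932
gripper_force: 0.0
```

```bash
cat >> h.py <<'E'
Rg=tool(xb[2],[[-1,0,0],[0,1,0],[0,0,-1]])
def lm(cam,l): return [(np.round(r['point'],1).tolist(),round(r['score'],2)) for r in landmark_of(cam,l)][:4]
E
python3 - <<'E'
from h import *
s=sense();print(s['tcp_pos'],s['wrist_force'],s['joints'])
C=capture('scene');D=capture('side')
for l in('clip_bar','gauge_grip','gauge_eye','gauge'):print(l,lm('scene',l),lm('side',l))
for a in(1.0,1.1,1.2,1.3):
    b=Tb(np.array([-.12,0,.034])+.0886*np.array([np.cos(a+.4435),0,np.sin(a+.4435)]));print(a,proj(C,b)[0],proj(D,b)[0])
line(Tb([.0,0,.17]),Rg,10)
E
```

```text
[ 0.40368017 -0.21317483  0.16500734] [ 0.09954227  1.2303791  -0.63188455] [-16.89691823  -0.63404088 -30.80568079 -17.53977867 -40.78834231
  41.97256822]
clip_bar [([235.1, 237.9], 0.85)] [([387.0, 226.0], 0.69)]
gauge_grip [([267.2, 315.0], 0.87), ([143.4, 378.0], 0.71), ([171.4, 241.1], 0.59)] [([328.0, 202.5], 0.96), ([315.3, 254.3], 0.91), ([464.6, 250.6], 0.64)]
gauge_eye [([278.1, 337.6], 0.92), ([126.2, 410.2], 0.84), ([177.7, 223.5], 0.69), ([334.4, 261.4], 0.3)] [([316.6, 192.7], 0.88), ([493.8, 257.8], 0.81), ([289.1, 253.0], 0.77)]
gauge [([263.5, 310.4], 0.97), ([170.4, 250.5], 0.83), ([145.3, 369.1], 0.77)] [([325.9, 253.4], 0.85), ([456.4, 247.5], 0.64), ([335.1, 206.1], 0.63), ([241.6, 295.7], 0.37)]
1.0 [235.59104896 244.14165041] [376.16450696 222.62716863]
1.1 [234.1758481  241.21533823] [380.57696248 222.85123502]
1.2 [232.82728367 238.6158655 ] [384.99133768 223.4491617 ]
1.3 [231.56001262 236.36781061] [389.35656799 224.41591286]
n 10
lin [[0.1, -14.3, 5.1], [-2.3, -14.2, 4.6], [-4.7, -13.9, 4.1], [-6.8, -13.1, 3.4], [-8.9, -11.9, 2.9], [-10.6, -10.6, 2.1], [-12.3, -8.8, 1.5], [-13.5, -6.8, 0.9], [-14.4, -4.7, 0.2], [-15.0, -2.4, -0.4]]
rot [[-0.031, 0.031, 0.155], [-0.031, 0.032, 0.155], [-0.032, 0.031, 0.155], [-0.031, 0.032, 0.154], [-0.031, 0.031, 0.155], [-0.032, 0.031, 0.155], [-0.031, 0.032, 0.155], [-0.031, 0.031, 0.155], [-0.031, 0.031, 0.155], [-0.032, 0.032, 0.154]]
```

The clip stands at about 1.2–1.25 rad. Next I go above the gauge.

Request:
step_arm(linear=[[0, -14.3, 3], [-2.3, -14.2, 2.5], [-4.7, -14, 3], [-7, -13, 3], [-9, -12, 3], [-10.6, -10.6, 2], [-12.3, -8.8, 1.5], [-13.5, -6.8, 1], [-14.4, -4.7, 0], [-15, -2.4, 0]], delta_rot=[[-0.031, 0.031, 0.155], [-0.031, 0.032, 0.155], [-0.032, 0.031, 0.155], [-0.031, 0.032, 0.154], [-0.031, 0.031, 0.155], [-0.032, 0.031, 0.155], [-0.031, 0.032, 0.155], [-0.031, 0.031, 0.155], [-0.031, 0.031, 0.155], [-0.032, 0.032, 0.154]], grip=[87, 87, 87, 87, 87, 87, 87, 87, 87, 87])

```text
time_s: 12.88
tcp_pos: [0.5472, -0.1757, 0.1753]
ee_rot: [[-0.97, -0.242, 0.001], [-0.242, 0.97, -0.001], [-0.001, -0.001, -1.0]]
wrist_force: [0.5, -1.2, 0.5]
gripper_width: 1.001
gripper_force: 0.0
```

```bash
cat > g.py <<'E'
from h import *
s=sense();print(s['tcp_pos'],np.round(s['ee_rot'],3).tolist())
W=wcam();C=capture('scene');D=capture('side')
def near_(cam,l,guess):
    r=[np.array(q[0]) for q in lm(cam,l)]
    return min(r,key=lambda q:np.linalg.norm(q-guess)) if r else None
obs=[]
for l,p in(('gauge_grip',[0,0,.030]),('gauge_eye',[.065,0,.030]),('gauge',[-.02,0,.026])):
    for cam,d in(('wrist',W),('scene',C),('side',D)):
        g=proj(d,Tb([p[0]+.01,0,.03]))[0]; q=near_(cam,l,g)
        if q is not None and np.linalg.norm(q-g)<40: obs.append((d,p,q,2 if cam=='wrist' else 1)); print(l,cam,q,np.round(g,1))
x,r=fitpose(obs,xb);print('gauge grip',x,'in board',rz(-xb[2])@np.array([x[0]-xb[0],x[1]-xb[1],0]),x[2]-xb[2]);print(np.round(r,1).tolist())
np.save('gg.npy',x)
Rt=tool(x[2],[[-1,0,0],[0,1,0],[0,0,-1]])
line(np.array([x[0],x[1],s['tcp_pos'][2]]),Rt,1)
E
python3 g.py
```

```text
[ 0.54724837 -0.17568492  0.17530102] [[-0.97, -0.242, 0.001], [-0.242, 0.97, -0.001], [-0.001, -0.001, -1.0]]
gauge_grip wrist [326.5 239.3] [317.2 231.5]
gauge_grip scene [268.2 314.1] [260.1 312.9]
gauge_grip side [313.8 251.3] [319.  251.9]
gauge_eye wrist [325.4 300.3] [316.9 291.7]
gauge_eye scene [277.7 340.8] [272.1 337.4]
gauge_eye side [286.1 248.7] [290.1 248.2]
gauge wrist [322.1 219.2] [317.3 211.8]
gauge scene [259.6 309.4] [256.6 305.8]
gauge side [324.1 257.5] [328.1 253.1]
gauge grip [ 0.56640152 -0.16617702  0.27291164] in board [0.01856839 0.00672545 0.        ] 0.035374338297462476
[[-5.3, 0.9], [-3.5, 0.7], [0.7, 1.9], [0.1, -2.0], [0.3, -1.8], [-0.9, 1.3], [2.4, 0.6], [1.4, -0.5], [-0.5, -1.8]]
n 1
lin [[-21.9, 4.7, 0.8]]
rot [[-0.002, 0.003, -0.024]]
```

Request:
step_arm(linear=[[-22, 5, 20], [0, 0, 40], [0, 0, 40], [0, 0, 40], [0, 0, 15], [0, 0, 4], [0, 0, 0]], delta_rot=[[0, 0, -0.03], [0, 0, 0], [0, 0, 0], [0, 0, 0], [0, 0, 0], [0, 0, 0], [0, 0, 0]], grip=[87, 87, 87, 87, 87, 70, 70])

```text
time_s: 14.35
tcp_pos: [0.5683, -0.1662, 0.018]
ee_rot: [[-0.961, -0.276, 0.005], [-0.276, 0.961, -0.002], [-0.004, -0.003, -1.0]]
wrist_force: [0.5, 0.8, 0.5]
gripper_width: 0.862
gripper_force: 0.0
```

Request:
step_arm(linear=[[0, 0, 4], [0, 0, 0]], delta_rot=[[0, 0, 0], [0, 0, 0]], grip=[60, 60])

```text
time_s: 14.6
tcp_pos: [0.5675, -0.166, 0.0134]
ee_rot: [[-0.961, -0.275, 0.004], [-0.275, 0.961, -0.001], [-0.003, -0.002, -1.0]]
wrist_force: [0.2, 0.3, -0.3]
gripper_width: 0.714
gripper_force: 0.0
```

Request:
step_arm(linear=[[0, 0, 4], [0, 0, 3.5], [0, 0, 0], [0, 0, 0], [0, 0, 0], [0, 0, 0], [0, 0, 0], [0, 0, 0], [0, 0, 0]], delta_rot=[[0, 0, 0], [0, 0, 0], [0, 0, 0], [0, 0, 0], [0, 0, 0], [0, 0, 0], [0, 0, 0], [0, 0, 0], [0, 0, 0]], grip=[60, 60, 60, 40, 20, 15, 15, 15, 15])

```text
time_s: 15.72
tcp_pos: [0.5673, -0.1661, 0.0053]
ee_rot: [[-0.961, -0.275, 0.003], [-0.275, 0.961, -0.001], [-0.002, -0.002, -1.0]]
wrist_force: [-0.0, 0.4, 0.4]
gripper_width: 0.324
gripper_force: 30.0
```

Gripped the gauge (28 mm, 30 N). I lift it a little, then move it forward clear of the raised clip and up.

Request:
step_arm(linear=[[0, 0, -5], [0, 0, -12], [-20, 0, -15], [-20, 0, -35], [0, 0, -45], [0, 0, -45], [0, 0, -40], [0, 0, 0]], delta_rot=[[0, 0, 0], [0, 0, 0], [0, 0, 0], [0, 0, 0], [0, 0, 0], [0, 0, 0], [0, 0, 0], [0, 0, 0]], grip=[15, 15, 15, 15, 15, 15, 15, 15])

```text
time_s: 16.73
tcp_pos: [0.6072, -0.155, 0.2073]
ee_rot: [[-0.961, -0.276, 0.012], [-0.276, 0.961, -0.002], [-0.011, -0.005, -1.0]]
wrist_force: [0.7, -0.4, -4.0]
gripper_width: 0.322
gripper_force: 30.0
```

```bash
python3 - <<'E'
from h import *
s=sense();print(s['tcp_pos'],s['gripper_width'],s['gripper_force'],s['wrist_force'])
C=capture('scene');D=capture('side')
for cam,d in(('scene',C),('side',D)):
    for l in('peg','rack'):
        for r in silhouettes(cam,l)[:3]:
            m=r['mask'].astype(np.uint8);ys,xs=np.nonzero(m)
            print(cam,l,round(r['score'],2),m.sum(),r['point'],'bbox',xs.min(),xs.max(),ys.min(),ys.max(),cv2.minAreaRect(np.c_[xs,ys].astype(np.float32)))
    print(cam,'peg',lm(cam,'peg'),'rack',lm(cam,'rack'),'eye',lm(cam,'gauge_eye'),'clip',lm(cam,'clip_bar'))
root=np.array([.07,.03,.24])
for d in(C,D): print(proj(d,[Tr(root),Tr(root+.055*pegdir)]))
o=[]
for d,(c0,r0,w,h) in((C,(380,170,130,97)),(D,(130,190,130,97))):
    o.append(cv2.resize(d['img'][r0:r0+h,c0:c0+w,::-1],(400,300),interpolation=cv2.INTER_CUBIC))
o.append(cv2.resize(C['img'][160:460,200:500,::-1],(400,300)));o.append(cv2.resize(D['img'][110:410,130:430,::-1],(400,300)))
cv2.imwrite('pics/c5.png',np.vstack([np.hstack(o[:2]),np.hstack(o[2:])]))
E
```

```text
[ 0.60722778 -0.15500637  0.20734782] 0.32156489913846353 29.96465027332306 [ 0.66044552 -0.3509846  -3.95193147]
scene peg 0.47 165 [466.1, 198.6] bbox 463 473 189 211 ((468.4999694824219, 199.99998474121094), (22.553356170654297, 8.04076099395752), 78.69007110595703)
scene rack 0.57 8707 [427.1, 293.7] bbox 378 493 189 356 ((433.6900329589844, 272.1700134277344), (101.25768280029297, 174.37252807617188), 8.130102157592773)
scene peg [([469.9, 221.8], 0.59)] rack [([415.9, 282.1], 0.75)] eye [([281.8, 289.3], 0.96), ([177.4, 227.7], 0.87), ([129.1, 412.6], 0.66)] clip [([234.1, 237.0], 0.65)]
side peg 0.57 257 [169.9, 263.2] bbox 161 182 252 277 ((171.0, 264.5), (9.090619087219238, 30.728851318359375), 39.80556869506836)
side rack 0.74 10639 [190.7, 320.4] bbox 138 249 203 399 ((194.0070343017578, 300.79217529296875), (110.59854125976562, 196.28741455078125), 0.5672664046287537)
side peg [([161.2, 275.0], 0.65)] rack [] eye [([490.6, 257.3], 0.93), ([320.0, 191.0], 0.91), ([260.5, 165.1], 0.75)] clip [([386.1, 222.3], 0.93)]
[[473.27530723 218.62479388]
 [468.26524297 188.33925706]]
[[161.96950688 277.12038035]
 [178.42542446 257.91379445]]
```

View pics/c5.png

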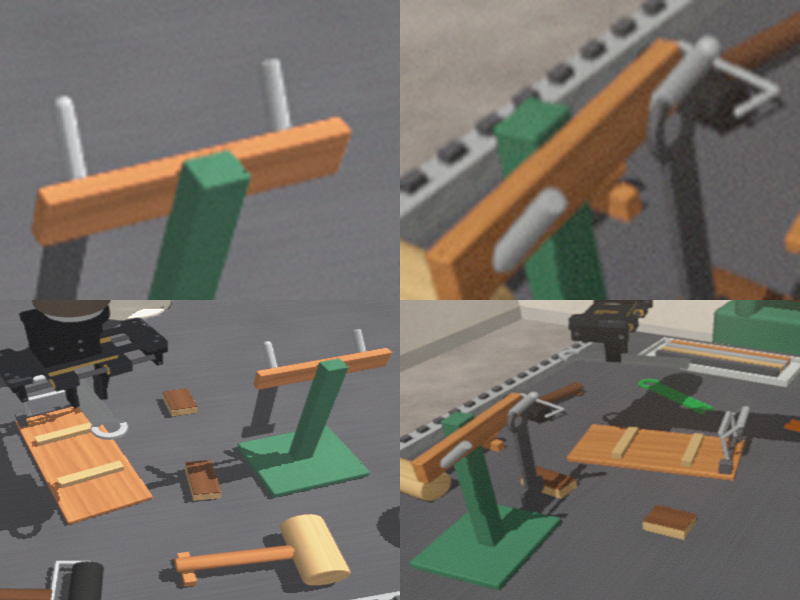

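The gauge is in hand, with its eye at scene (282,289). The clip stands up and the free peg is clear. Tips read at scene (467.7,191.4) and (400.8,203.1), side (178.7,256) and (230,205.6). I refit the rack and plan.

```bash
python3 - <<'E'
from h import *
C=capture('scene');D=capture('side')
a=np.array([.07,.03,.24]);b=a-[0,.13,0];t=.055*pegdir
k=[(C,a+t,[467.7,191.4],1),(C,b+t,[400.8,203.1],1),(C,a,[470,222],.5),(D,a+t,[178.7,256],1),(D,b+t,[230,205.6],1),(D,a,[161.2,275],.5),(C,[0,0,0],[416,282],.3)]
x,r=fitpose(k,xr);print(x,np.round(r,1).tolist())
np.savez('fit.npz',b=xb,r=x)
E
cat >> h.py <<'E'
# rack poses: tool z=-pegdir (into the peg), y=+rack y
c50,s50=np.cos(np.radians(50)),np.sin(np.radians(50))
Rh=tool(xr[2],[[-s50,0,-c50],[0,1,0],[c50,0,-s50]])
root=Tr([.07,.03,.24]); pd=rz(xr[2])@pegdir; px=-Rh[:,0]
def tcp_for_eye(E,Rt,eye_t): return E-Rt@eye_t
E
python3 - <<'E'
from h import *
s=sense();p=np.array(s['tcp_pos']);Ro=np.array(s['ee_rot'])
C=capture('scene');D=capture('side')
# eye in tool frame: solve from views (eye px) with z guess
def tri(obs):
    f=lambda X:np.concatenate([proj(d,X)[0]-u for d,u in obs]);r=least_squares(f,p);return r.x,f(r.x)
e=lambda cam,g:min([np.array(q[0]) for q in lm(cam,'gauge_eye')],key=lambda q:np.linalg.norm(q-g))
x,r=tri([(C,e('scene',[282,289])),(D,e('side',[260,165]))]);print('eye',x,r.round(1),'tool frame',Ro.T@(x-p))
print('rack',xr,'root',root,'tip',root+.055*pd,'Rh',Rh.round(3).tolist())
E
```

```text
[0.53036366 0.18392754 0.08052642] [[-0.4, -1.4], [-0.9, 1.0], [1.1, -0.8], [-0.7, -0.6], [0.0, 1.2], [0.3, -0.2], [0.7, 0.1]]
eye [ 0.66372225 -0.13591398  0.21873665] [-2.1 -1.7 -2.8  1.8] tool frame [-0.06152753  0.00194303 -0.01622982]
rack [0.53036366 0.18392754 0.08052642] root [0.59772364 0.21946108 0.24      ] tip [0.56248488 0.21661728 0.28213244] Rh [[-0.764, -0.08, 0.641], [-0.062, 0.997, 0.052], [-0.643, 0.0, -0.766]]
```

```bash
cat >> h.py <<'E'
eye_t=np.array([-.063,0,-.024])
E
python3 - <<'E'
from h import *
E=root+.085*pd; pre=tcp_for_eye(E,Rh,eye_t);print('pre',pre)
s=sense();p=np.array(s['tcp_pos']);Ro=np.array(s['ee_rot'])
v=R.from_matrix(Ro.T@Rh).as_rotvec()
half=Ro@R.from_rotvec(v/2).as_matrix()
st=line(np.array([.53,-.06,.36]),half,5,(p,Ro),0)
st=line(pre+[-.01,0,.05],Rh,6,st,0)
st=line(pre,Rh,2,st,0)
E
```

```text
pre [0.51053624 0.21242498 0.24623309]
n 5
lin [[9.0, 22.0, -32.0], [8.0, 22.0, -32.0], [5.0, 22.0, -33.0], [4.0, 21.0, -33.0], [1.0, 21.0, -34.0]]
rot [[0.007, -0.069, 0.019], [0.006, -0.07, 0.019], [0.007, -0.069, 0.019], [0.007, -0.069, 0.019], [0.007, -0.07, 0.019]]
n 6
lin [[0.0, 46.0, 10.0], [2.0, 46.0, 10.0], [3.0, 45.0, 10.0], [4.0, 46.0, 9.0], [6.0, 46.0, 9.0], [6.0, 46.0, 8.0]]
rot [[0.006, -0.058, 0.016], [0.005, -0.057, 0.016], [0.006, -0.058, 0.016], [0.005, -0.058, 0.016], [0.006, -0.058, 0.016], [0.006, -0.057, 0.016]]
n 2
lin [[12.0, -1.0, 22.0], [13.0, -0.0, 22.0]]
rot [[-0.0, -0.0, -0.0], [-0.0, -0.0, -0.0]]
```

Request:
step_arm(linear=[[9, 22, -32], [8, 22, -32], [5, 22, -33], [4, 21, -33], [1, 21, -34], [0, 0, 0]], delta_rot=[[0.007, -0.069, 0.019], [0.006, -0.07, 0.019], [0.007, -0.069, 0.019], [0.007, -0.069, 0.019], [0.007, -0.07, 0.019], [0, 0, 0]], grip=[15, 15, 15, 15, 15, 15])

```text
time_s: 18.48
tcp_pos: [0.5293, -0.0594, 0.3644]
ee_rot: [[-0.92, -0.181, 0.348], [-0.176, 0.983, 0.045], [-0.35, -0.019, -0.936]]
wrist_force: [0.2, 0.0, -2.0]
gripper_width: 0.325
gripper_force: 30.0
```

Request:
step_arm(linear=[[0, 46, 10], [2, 46, 10], [3, 45, 10], [4, 46, 9], [6, 46, 9], [6, 46, 8], [0, 0, 0], [0, 0, 0]], delta_rot=[[0.006, -0.058, 0.016], [0.005, -0.057, 0.016], [0.006, -0.058, 0.016], [0.005, -0.058, 0.016], [0.006, -0.058, 0.016], [0.006, -0.057, 0.016], [0, 0, 0], [0, 0, 0]], grip=[15, 15, 15, 15, 15, 15, 15, 15])

```text
time_s: 19.48
tcp_pos: [0.5035, 0.2019, 0.2979]
ee_rot: [[-0.772, -0.079, 0.631], [-0.065, 0.997, 0.046], [-0.633, -0.006, -0.774]]
wrist_force: [-0.1, 0.1, -2.5]
gripper_width: 0.323
gripper_force: 30.0
```

```bash
cat > e.py <<'E'
from h import *
import sys
s=sense();p=np.array(s['tcp_pos']);Ro=np.array(s['ee_rot'])
print(p,Ro.round(3).tolist(),s['gripper_width'],s['wrist_force'],s['joints'])
C=capture('scene');D=capture('side');W=wcam();o=[]
pe=p+Ro@eye_t
print('eye model',pe,'in peg frame from root (x up,y,z along) mm',1000*np.array([px@(pe-root),rz(xr[2])[:,1]@(pe-root),pd@(pe-root)]))
for cam,d in(('scene',C),('side',D),('wrist',W)):
    print(cam,'eye pred',proj(d,pe)[0].round(1),lm(cam,'gauge_eye'),'peg root/tip pred',proj(d,[root,root+.055*pd]).round(1).tolist(),lm(cam,'peg'))
def crop(d,c,w,out):
    r0=int(c[1]-w*.375);c0=int(c[0]-w/2);r0=max(0,min(480-int(w*.75),r0));c0=max(0,min(640-w,c0))
    return cv2.resize(d['img'][r0:r0+int(w*.75),c0:c0+w,::-1],out,interpolation=cv2.INTER_CUBIC),(c0,r0)
o=[]
for d,w in((C,120),(D,140),(W,640)):
    im,(c0,r0)=crop(d,proj(d,root+.055*pd)[0],w,(400,300));f=400/w
    for q,col in((pe,(0,0,255)),(root,(255,0,255)),(root+.055*pd,(0,255,0))):
        u=(proj(d,q)[0]-[c0,r0])*f;cv2.circle(im,tuple(int(v) for v in u),4,col,1)
    print('crop',c0,r0,w);o.append(im)
cv2.imwrite(sys.argv[1],np.vstack([np.hstack(o[:2]),np.hstack([o[2],o[2]*0])]))
E
python3 e.py pics/e1.png
```

```text
[0.50348087 0.20193967 0.29786479] [[-0.772, -0.079, 0.631], [-0.065, 0.997, 0.046], [-0.633, -0.006, -0.774]] 0.32332532562833294 [-0.07193699  0.13342566 -2.49843562] [  48.12110749   -7.65235883  -46.56992494   54.24018758  -32.77959867
 -175.6807678 ]
eye model [0.53694793 0.20491693 0.35631213] in peg frame from root (x up,y,z along) mm [ 27.46175398  -9.60825667 128.7915485 ]
scene eye pred [464.2 147.3] [([173.5, 225.8], 0.95), ([125.7, 410.8], 0.84), ([468.3, 146.1], 0.67), ([450.4, 149.7], 0.45)] peg root/tip pred [[472.2, 220.5], [467.3, 190.0]] [([469.9, 221.0], 0.55)]
side eye pred [190.3 206.2] [([315.4, 194.7], 0.97), ([493.2, 258.2], 0.69), ([190.6, 201.7], 0.62)] peg root/tip pred [[161.7, 274.6], [178.0, 255.4]] [([161.5, 274.7], 0.54), ([375.6, 259.1], 0.44)]
wrist eye pred [319.1 386.9] [] peg root/tip pred [[330.5, 266.9], [332.5, 290.5]] []
crop 407 145 120
crop 107 202 140
crop 0 0 640
```

View pics/e1.png

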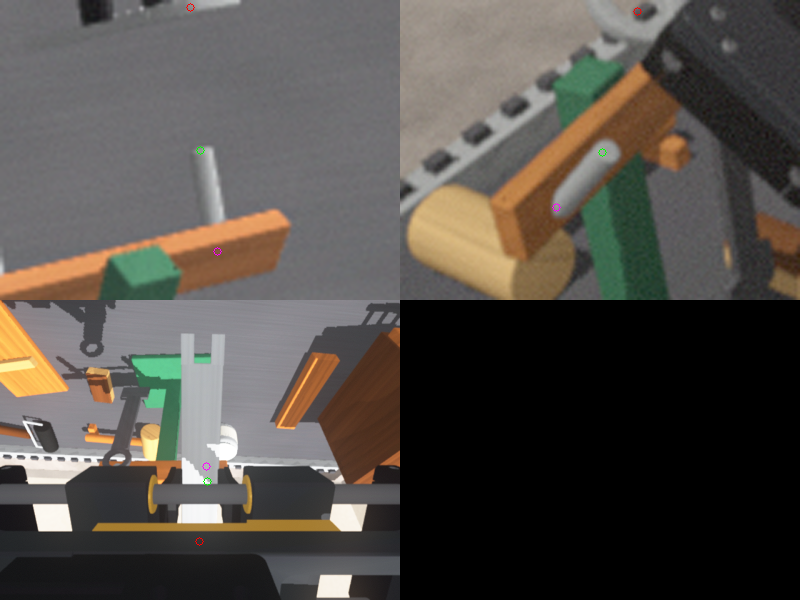

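The crop shows the peg free, with the ring above its tip (ring centre near side (189,202)). Joint 6 is at −175.7°, close to its limit, so I will roll the gauge about the tool axis; the eye is round, so that costs nothing. I refine the eye offset by triangulation and re-plan.

```bash
cat > tri.py <<'E'
from h import *
def tri(verbose=1,guess=None):
    s=sense();p=np.array(s['tcp_pos']);Ro=np.array(s['ee_rot'])
    C=capture('scene');D=capture('side');pe=p+Ro@eye_t;us=[]
    for cam,d in(('scene',C),('side',D)):
        g=proj(d,pe)[0];q=[np.array(a[0]) for a in lm(cam,'gauge_eye')]
        q=[a for a in q if np.linalg.norm(a-g)<13];
        if q: us.append((d,min(q,key=lambda a:np.linalg.norm(a-g)),g)); print(cam,us[-1][1],g.round(1))
    if len(us)<2: return None
    f=lambda X:np.concatenate([proj(d,X)[0]-u for d,u,_ in us]);r=least_squares(f,pe)
    print('eye tool frame mm',(1000*Ro.T@(r.x-p)).round(1),'res',f(r.x).round(1),'peg frame',(1000*np.array([px@(r.x-root),rz(xr[2])[:,1]@(r.x-root),pd@(r.x-root)])).round(1))
    return Ro.T@(r.x-p)
if __name__=='__main__':
    e=tri()
    en=(np.array([-.063,0,-.024])*.5+.25*e+.25*np.array([-.0615,.0019,-.0162]));print('use',en)
    # wrist model check
    s=sense();j=np.radians(s['joints'])
    def Rw(j,s4,s6): return R.from_euler('z',j[0]).as_matrix()@R.from_euler('y',j[1]-j[2]).as_matrix()@R.from_euler('x',s4*j[3]).as_matrix()@R.from_euler('y',-j[4]).as_matrix()@R.from_euler('x',s6*j[5]).as_matrix()
    for s4 in(1,-1):
        for s6 in(1,-1):
            M=Rw(j,s4,s6); print(s4,s6,(M.T@np.array(s['ee_rot'])).round(2).tolist())
    Rr=Rh@R.from_rotvec([0,0,-.45]).as_matrix()
    print('joints',s['joints'])
    st=line(tcp_for_eye(root+.095*pd,Rr,en),Rr,5,None,0)
    print(st[0])
E
python3 tri.py
```

```text
scene [465.5 148.9] [464.4 146.5]
side [190.9 202.4] [190.2 205.3]
eye tool frame mm [-66.   -3.8 -21.9] res [-2.  -1.  -1.5  0.6] peg frame [ 31.2 -13.3 127.9]
use [-0.06336395 -0.00047167 -0.02153415]
1 1 [[0.47, 0.64, 0.61], [0.44, -0.77, 0.47], [0.77, 0.05, -0.64]]
1 -1 [[0.47, 0.64, 0.61], [0.32, -0.77, 0.56], [0.83, -0.06, -0.56]]
-1 1 [[0.0, 0.0, 1.0], [-0.99, -0.15, 0.0], [0.15, -0.99, -0.0]]
-1 -1 [[0.0, 0.0, 1.0], [-1.0, -0.0, 0.0], [0.0, -1.0, -0.0]]
joints [  48.14884598   -7.75489823  -46.57481595   54.3354635   -32.75234218
 -175.76531692]
n 5
lin [[4.0, -4.0, 7.0], [5.0, -3.0, 6.0], [5.0, -2.0, 7.0], [5.0, -2.0, 7.0], [5.0, -2.0, 6.0]]
rot [[-0.0, -0.002, -0.09], [-0.0, -0.003, -0.089], [-0.001, -0.002, -0.09], [0.0, -0.002, -0.089], [0.0, -0.002, -0.09]]
[0.50915936 0.18545593 0.25990221]
```

Request:
step_arm(linear=[[4, -4, 7], [5, -3, 6], [5, -2, 7], [5, -2, 7], [5, -2, 6], [0, 0, 0], [0, 0, 0]], delta_rot=[[0, -0.002, -0.09], [0, -0.003, -0.09], [0, -0.002, -0.09], [0, -0.002, -0.09], [0, -0.002, -0.09], [0, 0, 0], [0, 0, 0]], grip=[15, 15, 15, 15, 15, 15, 15])

```text
time_s: 21.0
tcp_pos: [0.5094, 0.1858, 0.2604]
ee_rot: [[-0.652, -0.404, 0.641], [-0.49, 0.87, 0.051], [-0.579, -0.281, -0.766]]
wrist_force: [0.7, -0.3, -1.7]
gripper_width: 0.324
gripper_force: 30.0
```

```bash
sed -i 's/^eye_t=.*/eye_t=np.array([-.0634,-.0005,-.0215])/' h.py; cat > ck.py <<'E'
from tri import *
e=tri()
s=sense();print(s['tcp_pos'],s['joints'][3:],s['gripper_width'],s['wrist_force'])
pe=np.array(s['tcp_pos'])+np.array(s['ee_rot'])@eye_t
print('model eye in peg frame',(1000*np.array([px@(pe-root),rz(xr[2])[:,1]@(pe-root),pd@(pe-root)])).round(1))
Ro=np.array(s['ee_rot']);print('unit px,y,pd in tool',(Ro.T@px).round(3),(Ro.T@rz(xr[2])[:,1]).round(3),(Ro.T@pd).round(3))
E
python3 ck.py
```

```text
scene [467.4 165.7] [464.2 167.3]
side [191.5 236.5] [190.3 239.8]
eye tool frame mm [-66.   -0.5 -25.9] res [-2.3 -1.1 -1.7  0.6] peg frame [ 3.2  1.8 99.8]
[0.50923119 0.1859691  0.26029627] [  69.61774673  -22.92966225 -159.96636702] 0.3244296496128186 [ 0.25443363  0.18477865 -2.86639596]
model eye in peg frame [ 0.7  1.  95.5]
unit px,y,pd in tool [-0.9   -0.437  0.   ] [-0.437  0.9   -0.   ] [-0.    -0.001 -1.   ]
```

Request:
step_arm(linear=[[1.5, 0, 12], [0, 0, 12], [0, 0, 8], [0, 0, 6], [0, 0, 6], [0, 0, 0]], delta_rot=[[0, 0, 0], [0, 0, 0], [0, 0, 0], [0, 0, 0], [0, 0, 0], [0, 0, 0]], grip=[15, 15, 15, 15, 15, 15])

```text
time_s: 21.95
tcp_pos: [0.5366, 0.1867, 0.225]
ee_rot: [[-0.653, -0.405, 0.64], [-0.491, 0.87, 0.05], [-0.577, -0.282, -0.767]]
wrist_force: [-0.2, 0.4, -2.5]
gripper_width: 0.327
gripper_force: 30.0
```

```bash
python3 ck.py; python3 e.py pics/e2.png
```

```text
scene [468.2 190.4] [467.1 192.5]
side [179.2 255.8] [177.5 257.3]
eye tool frame mm [-63.8   0.2 -25.9] res [-1.1 -0.5 -0.8  0.3] peg frame [-1.   0.4 55.1]
[0.53627158 0.18732973 0.22557593] [  97.07120437  -12.91728783 -177.02712877] 0.3246638527044687 [-0.09011131  0.14369588 -2.48013469]
model eye in peg frame [-0.9  0.2 51.5]
unit px,y,pd in tool [-0.899 -0.437  0.   ] [-0.437  0.899 -0.001] [ 0.    -0.001 -1.   ]
[0.53627158 0.18732973 0.22557593] [[-0.652, -0.406, 0.641], [-0.491, 0.87, 0.051], [-0.578, -0.281, -0.766]] 0.3246638527044687 [-0.09011131  0.14369588 -2.48013469] [  24.75003392   -1.50734833  -54.89575974   97.07120437  -12.91728783
 -177.02712877]
eye model [0.5640153  0.21692836 0.27883255] in peg frame from root (x up,y,z along) mm [-0.93339587  0.18696024 51.47550925]
scene eye pred [467.4 192. ] [([177.1, 226.2], 0.93), ([468.7, 191.9], 0.63), ([124.9, 411.5], 0.59)] peg root/tip pred [[472.2, 220.5], [467.3, 190.0]] [([472.3, 218.3], 0.53)]
side eye pred [177.3 257.3] [([493.5, 258.1], 0.64), ([179.0, 253.5], 0.58)] peg root/tip pred [[161.7, 274.6], [178.0, 255.4]] [([163.3, 274.7], 0.46)]
wrist eye pred [317.5 386.6] [] peg root/tip pred [[317.2, 339.3], [316.5, 392.0]] [([322.5, 247.3], 0.58)]
crop 407 145 120
crop 107 202 140
crop 0 0 640
```

View pics/e2.png

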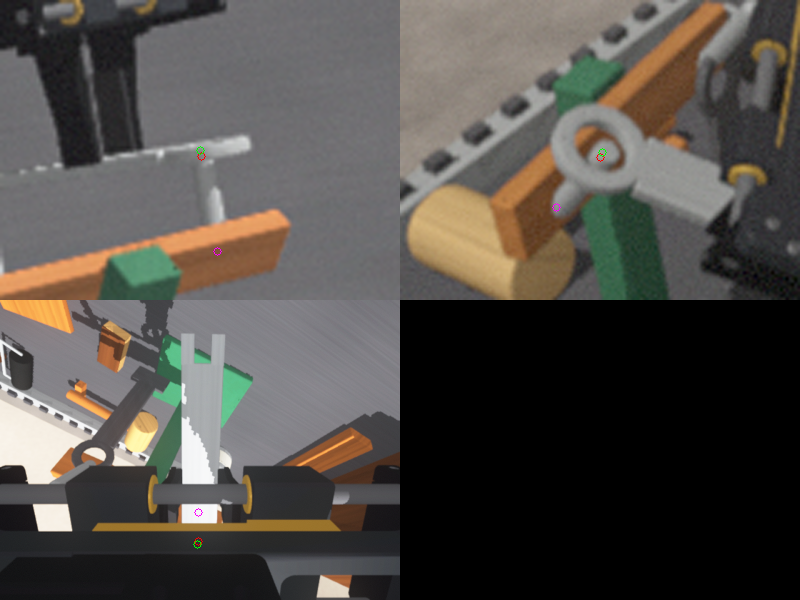

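The ring sits concentric around the peg tip (side crop ring at (600,155), tip mark (601,152)). Joints 5 and 6 are near their limits, though, so I fit the arm kinematics and find an orientation, tilted within the hole's clearance, that leaves room.

```bash
cat > kin.py <<'E'
from h import *
s=sense()
Q=[[-48.896,22.042,.453,0,-68.411,-14.817],[-2.6566,15.019,-12.148,-.0047,-62.811,16.577],[-16.8969,-.634,-30.8057,-17.5398,-40.7883,41.9726],[48.1211,-7.6524,-46.5699,54.2402,-32.7796,-175.6808],[69.61774673*0+s['joints'][0]]+list(s['joints'][1:])]
Pm=[[.27656,-.55975,.19408],[.51381,-.183788,.179741],[.40368,-.213175,.165007],[.50348,.20194,.297865],s['tcp_pos']]
Q=np.radians(Q);Pm=np.array(Pm)
K=np.array([[0,0,1.],[-1,0,0],[0,-1,0]])
def rot(j): e=lambda a,x:R.from_euler(a,x).as_matrix(); return e('z',j[0])@e('y',j[1]-j[2])@e('x',-j[3])@e('y',-j[4])@e('x',-j[5])@K
def fk(j,k):
    h,l2,l3,e,L,a1,d=k;f=j[1]-j[2]
    v=np.array([a1+l2*np.sin(j[1])+l3*np.cos(f)+e*np.sin(f),d,h+l2*np.cos(j[1])-l3*np.sin(f)+e*np.cos(f)])
    M=rot(j);return R.from_euler('z',j[0]).as_matrix()@v+L*M[:,2],M
r=least_squares(lambda k:np.concatenate([fk(q,k)[0]-p for q,p in zip(Q,Pm)]),[.3,.35,.35,.0,.25,0,-.1]);k=r.x
LO=np.radians([-179.83,-69.29,-61.27,-181.25,-171.15,-177.46]);HI=np.radians([179.83,118.12,80.66,117.63,-9.14,177.46])
def ik(p,M,j0):
    f=lambda j:np.concatenate([(fk(j,k)[0]-p)*5,(rot(j)-M).ravel()]);s=least_squares(f,j0,bounds=(LO,HI));return s.x,np.abs(s.fun).max()
E
python3 - <<'E'
from kin import *
print('kin',k.round(4),'max err mm',1000*np.abs(r.fun).max())
Y=rz(xr[2])[:,1]
j0=np.radians(s['joints'])
res=[]
for th in(0,-10,-20,-30,10,20,30):
  for ps in(-20,0,20):
    for ph in(-.45,-.8,-.2,.0):
      M=R.from_rotvec(np.radians(ps)*px).as_matrix()@R.from_rotvec(np.radians(th)*Y).as_matrix()@Rh@R.from_rotvec([0,0,ph]).as_matrix()
      m=9;j=j0
      for z in(.0515,.035,.016):
        j,e=ik(tcp_for_eye(root+z*pd,M,eye_t),M,j)
        mg=np.degrees(min((j-LO).min(),(HI-j).min())) if e<2e-3 else -1
        m=min(m*0+mg,m if m!=9 else mg)
      res.append((m,th,ps,ph,np.degrees(j).round(0)))
for q in sorted(res,key=lambda q:-q[0])[:12]:print(q)
E
```

```text
kin [-0.2223  0.461  -0.0792  0.1099  0.1665  0.4393 -0.1246] max err mm 96.05901972917847
(np.float64(43.48452590478931), -10, 0, 0.0, array([  40.,   17.,   36.,   29.,  -67., -127.]))
(np.float64(40.87669499392412), -10, 20, 0.0, array([  35.,   17.,   39.,    5.,  -59., -115.]))
(np.float64(40.486152677937646), -10, 20, -0.2, array([  34.,   17.,   40.,    4.,  -60., -102.]))
(np.float64(38.39712958942118), -10, -20, 0.0, array([  44.,   20.,   38.,   47.,  -82., -131.]))
(np.float64(37.0995919636931), 0, 20, -0.2, array([ 33.,  16.,  27.,  -1., -57., -99.]))
(np.float64(32.2229486594623), -20, 0, -0.2, array([  39.,   18.,   48.,   32.,  -69., -110.]))
(np.float64(31.837245004261803), -20, 0, 0.0, array([  41.,   18.,   49.,   33.,  -69., -123.]))
(np.float64(29.985370441045614), -20, -20, 0.0, array([  44.,   21.,   51.,   52.,  -81., -123.]))
(np.float64(29.37197084463856), -20, 20, 0.0, array([  36.,   18.,   51.,   11.,  -62., -117.]))
(np.float64(28.483450066129578), -20, 20, -0.45, array([ 33.,  18.,  52.,   7., -62., -88.]))
(np.float64(28.3408082855251), -20, 20, -0.2, array([  35.,   18.,   52.,    9.,  -62., -104.]))
(np.float64(22.04495361057404), -30, 0, -0.45, array([ 38.,  18.,  59.,  34., -68., -91.]))
```

```bash
python3 - <<'E'
t=open('kin.py').read()
t=t.replace("h,l2,l3,e,L,a1,d=k;f","h,l2,l3,e,L,a1,d,w=k;f").replace("+L*M[:,2],M","+L*M[:,2]+w*(M@K.T@R.from_euler('x',j[5]).as_matrix())[:,1],M").replace(",0,-.1])",",0,-.0,-.13])")
open('kin.py','w').write(t)
E
cat > srch.py <<'E'
from kin import *
print('kin',k.round(4),'max err mm',1000*np.abs(r.fun).max())
Y=rz(xr[2])[:,1]
j0=np.radians(s['joints']);print(np.degrees(j0).round(1))
res=[]
for th in(0,-10,-20,-28,10,20,28):
  for ps in(-20,-10,0,10,20):
    for ph in(-.2,-.45,-.7,-.95,-1.2):
      M=R.from_rotvec(np.radians(ps)*px).as_matrix()@R.from_rotvec(np.radians(th)*Y).as_matrix()@Rh@R.from_rotvec([0,0,ph]).as_matrix()
      ms=[];js=[];j=j0
      for z in(.0515,.035,.016):
        j,e=ik(tcp_for_eye(root+z*pd,M,eye_t),M,j)
        ms.append(np.degrees(min((j-LO).min(),(HI-j).min())) if e<4e-3 else -1);js.append(np.degrees(j).round(0).tolist())
      res.append((round(min(ms),1),th,ps,ph,js[0],js[2]))
res.sort(key=lambda q:-q[0]+.3*(abs(q[1])+abs(q[2]))+6*abs(q[3]+.45))
for q in res[:10]:print(q)
E
python3 srch.py
```

```text
kin [ 1.597e-01  5.642e-01  4.195e-01 -2.000e-04  3.335e-01  2.100e-03
 -2.000e-04 -1.595e-01] max err mm 0.5465974707657695
[  24.7   -1.5  -54.9   97.1  -12.9 -177.1]
(np.float64(43.4), 28, 0, -0.45, [41.0, 6.0, -18.0, 9.0, -57.0, -105.0], [39.0, 9.0, -18.0, 9.0, -53.0, -104.0])
(np.float64(44.3), 28, 0, -0.7, [39.0, 6.0, -17.0, 8.0, -57.0, -88.0], [38.0, 10.0, -17.0, 8.0, -53.0, -87.0])
(np.float64(44.8), 28, 0, -0.95, [37.0, 7.0, -16.0, 8.0, -57.0, -72.0], [36.0, 10.0, -16.0, 8.0, -54.0, -71.0])
(np.float64(43.2), 28, 0, -0.2, [43.0, 6.0, -18.0, 9.0, -57.0, -121.0], [41.0, 9.0, -18.0, 9.0, -53.0, -120.0])
(np.float64(45.5), 28, 0, -1.2, [36.0, 8.0, -14.0, 7.0, -58.0, -56.0], [34.0, 12.0, -14.0, 7.0, -55.0, -55.0])
(np.float64(42.7), 28, -10, -0.45, [46.0, 8.0, -18.0, 16.0, -62.0, -118.0], [44.0, 11.0, -19.0, 17.0, -58.0, -118.0])
(np.float64(42.3), 28, 10, -0.45, [35.0, 6.0, -15.0, -2.0, -55.0, -88.0], [34.0, 9.0, -15.0, -3.0, -51.0, -87.0])
(np.float64(43.2), 28, -10, -0.7, [44.0, 8.0, -18.0, 16.0, -62.0, -102.0], [42.0, 11.0, -18.0, 17.0, -58.0, -102.0])
(np.float64(46.1), 28, -10, -1.2, [40.0, 9.0, -15.0, 16.0, -62.0, -70.0], [39.0, 12.0, -15.0, 16.0, -59.0, -69.0])
(np.float64(44.4), 28, -10, -0.95, [42.0, 8.0, -17.0, 16.0, -62.0, -86.0], [40.0, 11.0, -17.0, 16.0, -58.0, -85.0])
```

The kinematic fit is now within 0.5 mm. I will back off, tilt the tool 20° steeper about the eye (well within the hole's clearance), then slide on.

```bash
python3 - <<'E'
from kin import *
Y=rz(xr[2])[:,1]
p=np.array(s['tcp_pos']);Ro=np.array(s['ee_rot']);eye=p+Ro@eye_t;j=np.radians(s['joints'])
P=[];Rs=[]
for i in range(1,4): P.append(p+pd*.010*i);Rs.append(Ro)
E=eye+.03*pd;n=6
for i in range(1,n+1):
    M=R.from_rotvec(np.radians(21)*Y*i/n).as_matrix()@Ro; P.append(E-M@eye_t);Rs.append(M)
Et=root+.0815*pd-px*0.001
P.append(Et-M@eye_t);Rs.append(M)
rows(P,Rs)
for a,b in zip(P,Rs):
    jn,e=ik(a,b,j);print(np.degrees(jn).round(0),'step',np.abs(np.degrees(jn-j)).max().round(1),round(e*1000,1));j=jn
E
```

```text
n 10
lin [[0.0, -0.0, -10.0], [0.0, -0.0, -10.0], [0.0, -0.0, -10.0], [1.1, 0.5, -3.5], [1.1, 0.5, -3.6], [1.1, 0.5, -3.5], [1.1, 0.6, -3.5], [1.1, 0.5, -3.6], [1.0, 0.5, -3.5], [0.0, 0.1, -0.3]]
rot [[0.0, 0.0, 0.0], [0.0, 0.0, 0.0], [0.0, 0.0, 0.0], [-0.027, 0.055, -0.0], [-0.026, 0.055, -0.0], [-0.027, 0.055, -0.0], [-0.027, 0.055, -0.0], [-0.026, 0.055, -0.0], [-0.027, 0.055, -0.0], [-0.0, -0.0, -0.0]]
[  29.   -3.  -55.   89.  -15. -172.] step 7.9 0.0
[  32.   -4.  -55.   82.  -17. -168.] step 6.8 0.0
[  35.   -5.  -54.   77.  -20. -164.] step 5.8 0.0
[  42.   -4.  -50.   58.  -25. -151.] step 19.0 0.0
[  45.   -4.  -45.   44.  -31. -140.] step 13.3 0.0
[  47.   -3.  -40.   34.  -36. -131.] step 9.8 0.0
[  47.   -2.  -35.   27.  -41. -124.] step 7.6 0.0
[  46.   -1.  -30.   21.  -45. -118.] step 6.0 0.0
[  45.    0.  -26.   16.  -50. -113.] step 4.9 0.0
[  45.    0.  -26.   16.  -50. -113.] step 0.1 0.0
```

Request:
step_arm(linear=[[0, 0, -10], [0, 0, -10], [0, 0, -10], [0.55, 0.25, -1.8], [0.55, 0.25, -1.8], [1.1, 0.5, -3.5], [1.1, 0.5, -3.5], [1.1, 0.5, -3.6], [1.1, 0.5, -3.5], [1, 0.5, -3.5]], delta_rot=[[0, 0, 0], [0, 0, 0], [0, 0, 0], [-0.0135, 0.0275, 0], [-0.0135, 0.0275, 0], [-0.027, 0.055, 0], [-0.027, 0.055, 0], [-0.027, 0.055, 0], [-0.027, 0.055, 0], [-0.027, 0.055, 0]], grip=[15, 15, 15, 15, 15, 15, 15, 15, 15, 15])

```text
time_s: 23.85
tcp_pos: [0.4995, 0.1842, 0.2626]
ee_rot: [[-0.814, -0.485, 0.32], [-0.504, 0.864, 0.027], [-0.289, -0.139, -0.947]]
wrist_force: [-0.3, 0.5, -2.5]
gripper_width: 0.327
gripper_force: 30.0
```

```bash
python3 ck.py
```

```text
scene [464.2 174.5] [464.4 175.4]
side [183.  242.9] [187.3 246.3]
eye tool frame mm [-68.1  -3.9 -23.7] res [ 1.6  0.7  1.1 -0.4] peg frame [ 4.6 -1.1 81.4]
[0.50004572 0.18367512 0.26214114] [  15.86340866  -50.22383356 -113.30145737] 0.32418910198944 [-0.10627503 -0.48047958 -2.97357089]
model eye in peg frame [-1.4 -0.6 80.8]
unit px,y,pd in tool [-0.84  -0.407 -0.36 ] [-0.436  0.9   -0.   ] [ 0.324  0.157 -0.933]
```

Request:
step_arm(linear=[[-4, -2, 9], [-3.2, -1.6, 9.3], [-3.2, -1.6, 9.3], [-1.6, -0.8, 4.7], [0, 0, 0], [0, 0, 0]], delta_rot=[[0, 0, 0], [0, 0, 0], [0, 0, 0], [0, 0, 0], [0, 0, 0], [0, 0, 0]], grip=[15, 15, 15, 15, 15, 15])

```text
time_s: 24.8
tcp_pos: [0.5234, 0.1857, 0.2366]
ee_rot: [[-0.813, -0.484, 0.323], [-0.504, 0.863, 0.027], [-0.292, -0.141, -0.946]]
wrist_force: [-0.2, 0.6, -2.1]
gripper_width: 0.323
gripper_force: 30.0
```

```bash
python3 ck.py
```

```text
scene [470.5 193.9] [467.9 194.9]
side [175.  255.9] [175.3 258.4]
eye tool frame mm [-65.5  -0.4 -25. ] res [-1.4 -0.6 -1.1  0.4] peg frame [ 3.2  0.6 48.8]
[0.52332967 0.18580548 0.23676333] [  16.16244022  -46.13466043 -112.23376819] 0.3261264737582948 [ 0.31770652  0.43889582 -2.8826346 ]
model eye in peg frame [ 0.2 -0.3 46.5]
unit px,y,pd in tool [-0.84  -0.407 -0.359] [-0.437  0.9    0.001] [ 0.323  0.158 -0.933]
```

Request:
step_arm(linear=[[-2.2, -1.1, 6.5], [-2.2, -1.1, 6.5], [0, 0, 0], [2.5, 1.2, 1.1], [2.5, 1.2, 1.1], [0, 0, 0], [0, 0, 0]], delta_rot=[[0, 0, 0], [0, 0, 0], [0, 0, 0], [0, 0, 0], [0, 0, 0], [0, 0, 0], [0, 0, 0]], grip=[15, 15, 15, 15, 15, 15, 15])

```text
time_s: 25.88
tcp_pos: [0.5277, 0.186, 0.222]
ee_rot: [[-0.813, -0.484, 0.323], [-0.504, 0.863, 0.027], [-0.292, -0.141, -0.946]]
wrist_force: [0.1, 0.2, -2.9]
gripper_width: 0.323
gripper_force: 30.0
```

```bash
python3 ck.py
```

```text
scene [469.9 198.6] [467.2 202.7]
side [176.2 263.6] [174.6 266.4]
eye tool frame mm [-63.2   2.6 -29.6] res [-1.6 -0.7 -1.2  0.4] peg frame [-4.4  2.2 40.5]
[0.52771869 0.1860181  0.22192387] [  16.6635862   -43.90020423 -112.63429762] 0.3238580207709953 [-0.52305474  0.22699635 -3.09666798]
model eye in peg frame [-6.  -0.5 32.2]
unit px,y,pd in tool [-0.84  -0.407 -0.36 ] [-0.437  0.9    0.001] [ 0.323  0.157 -0.933]
```

Request:
step_arm(linear=[[1.3, 0.6, 0.5], [1.3, 0.6, 0.5], [1.3, 0.6, 0.5], [0, 0, 0]], delta_rot=[[0, 0, 0], [0, 0, 0], [0, 0, 0], [0, 0, 0]], grip=[15, 15, 15, 15])

```text
time_s: 26.58
tcp_pos: [0.5244, 0.1858, 0.2193]
ee_rot: [[-0.813, -0.484, 0.324], [-0.504, 0.863, 0.027], [-0.293, -0.141, -0.946]]
wrist_force: [1.2, -0.2, -2.0]
gripper_width: 0.319
gripper_force: 30.0
```

Request:
step_arm(linear=[[1.3, 0.6, 0.5], [1.3, 0.6, 0.5], [0, 0, 0]], delta_rot=[[0, 0, 0], [0, 0, 0], [0, 0, 0]], grip=[15, 15, 15])

```text
time_s: 26.95
tcp_pos: [0.5236, 0.1867, 0.219]
ee_rot: [[-0.811, -0.484, 0.328], [-0.504, 0.863, 0.03], [-0.297, -0.141, -0.944]]
wrist_force: [6.3, 1.1, -0.7]
gripper_width: 0.325
gripper_force: 30.1
```

```bash
python3 ck.py; python3 -c "
from h import *;print(sense()['moment'])"
```

```text
scene [470.3 201.9] [466.1 202.4]
side [175.9 264.4] [177.2 269.2]
eye tool frame mm [-68.3  -2.8 -26.1] res [-2.3 -0.9 -1.8  0.6] peg frame [-4.3  0.5 35.3]
[0.52362247 0.18667762 0.21898041] [  17.17624508  -43.0039079  -113.54405773] 0.3233444822207013 [ 5.76801273  0.80773327 -1.11501765]
model eye in peg frame [-10.9   0.5  32.9]
unit px,y,pd in tool [-0.841 -0.407 -0.355] [-0.437  0.9    0.003] [ 0.318  0.158 -0.935]
[ 0.06178225 -0.98443581 -0.1984918 ]
```

Contact force (6 N along +x) when pulling against the peg: the ring is on it. I relieve the force, open, and retract along the tool axis.

Request:
step_arm(linear=[[-1.3, -0.6, -0.5], [0, 0, 0], [0, 0, 0], [0, 0, 0], [0, 0, 0], [0, 0, 0], [0, 0, 0], [0, 0, -15], [0, 0, -30], [0, 0, -30]], delta_rot=[[0, 0, 0], [0, 0, 0], [0, 0, 0], [0, 0, 0], [0, 0, 0], [0, 0, 0], [0, 0, 0], [0, 0, 0], [0, 0, 0], [0, 0, 0]], grip=[15, 45, 60, 70, 75, 75, 75, 75, 75, 75])

```text
time_s: 28.4
tcp_pos: [0.4983, 0.1833, 0.2896]
ee_rot: [[-0.813, -0.484, 0.323], [-0.504, 0.863, 0.026], [-0.291, -0.141, -0.946]]
wrist_force: [0.5, -0.8, -0.9]
gripper_width: 0.858
gripper_force: 0.0
```

```bash
python3 - <<'E'
from h import *
s=sense();print(s['tcp_pos'],s['joints'],s['wrist_force'])
C=capture('scene');D=capture('side')
for cam,d in(('scene',C),('side',D)):
    print(cam,'eye',lm(cam,'gauge_eye'),'grip',lm(cam,'gauge_grip'),'bar',lm(cam,'clip_bar'),'peg root pred',proj(d,root)[0].round(0), 'hang grip pred',proj(d,root+.01*pd-[0,0,.07])[0].round(0))
a=cv2.resize(D['img'][180:360,100:340,::-1],(400,300),interpolation=cv2.INTER_CUBIC);b=cv2.resize(C['img'][140:350,250:530,::-1],(400,300),interpolation=cv2.INTER_CUBIC)
cv2.imwrite('pics/f1.png',np.hstack([a,b]))
E
```

```text
[0.49832234 0.1833216  0.28961092] [  45.23292297   -0.75560732  -22.80945815   15.03520761  -54.33893059
 -112.05908594] [ 0.4964415  -0.8337705  -0.92817122]
scene eye [([175.6, 226.3], 0.89), ([125.5, 408.4], 0.84), ([474.0, 216.8], 0.81), ([464.2, 241.1], 0.41)] grip [([469.5, 241.3], 0.98), ([140.4, 378.5], 0.7), ([171.4, 240.8], 0.59)] bar [([234.9, 237.6], 0.66)] peg root pred [472. 220.] hang grip pred [463. 243.]
side eye [([165.7, 273.8], 0.61), ([320.6, 191.4], 0.6), ([241.9, 294.4], 0.39)] grip [([173.8, 311.2], 0.95), ([465.5, 250.2], 0.94), ([329.0, 203.3], 0.7)] bar [([384.9, 224.5], 0.88)] peg root pred [162. 275.] hang grip pred [174. 310.]
```

View pics/f1.png

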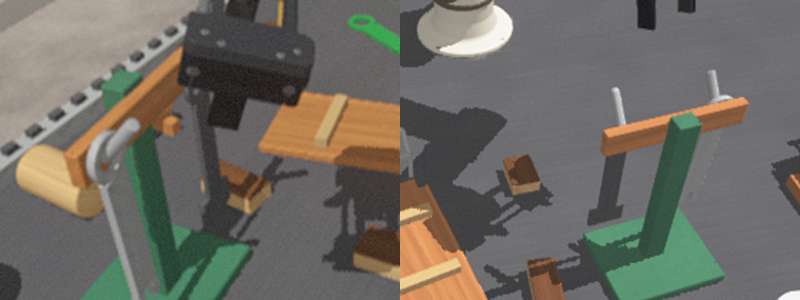

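The gauge hangs by its eye on the free peg (side crop: ring at (110,155), blade hanging down) and the blocks are untouched. Now I go back to the clip bar; path check first.

```bash
cat > back.py <<'E'
from kin import *
Ru=Rclip@R.from_rotvec([.40,0,0]).as_matrix()
rel=np.array([.4299,-.2042,.0975])
B=rel-.12*Ru[:,2]+[0,0,.02]
p=np.array(s['tcp_pos']);Ro=np.array(s['ee_rot']);j=np.radians(s['joints'])
n=14;v=R.from_matrix(Ro.T@Ru).as_rotvec();print('turn',np.degrees(np.linalg.norm(v)))
P=[p+(B-p)*i/n+[0,0,.04*np.sin(np.pi*i/n)] for i in range(1,n+1)];Rs=[Ro@R.from_rotvec(v*i/n).as_matrix() for i in range(1,n+1)]
rows(P,Rs,(p,Ro),0)
for a,b in zip(P,Rs):
    jn,e=ik(a,b,j);print(np.degrees(jn).round(0),'step',np.abs(np.degrees(jn-j)).max().round(1),round(e*1000,1));j=jn
E
python3 back.py
```

```text
turn 72.66802373579912
n 14
lin [[20.0, -21.0, -8.0], [21.0, -20.0, -7.0], [24.0, -17.0, -7.0], [25.0, -15.0, -5.0], [26.0, -12.0, -5.0], [28.0, -9.0, -2.0], [29.0, -6.0, -2.0], [30.0, -2.0, 1.0], [31.0, 0.0, 2.0], [30.0, 4.0, 4.0], [30.0, 8.0, 5.0], [30.0, 10.0, 6.0], [28.0, 14.0, 6.0], [28.0, 16.0, 7.0]]
rot [[0.002, -0.007, -0.09], [0.003, -0.006, -0.091], [0.002, -0.007, -0.09], [0.002, -0.006, -0.09], [0.003, -0.007, -0.091], [0.002, -0.007, -0.09], [0.002, -0.006, -0.09], [0.003, -0.007, -0.091], [0.002, -0.006, -0.09], [0.002, -0.007, -0.09], [0.003, -0.007, -0.091], [0.002, -0.006, -0.09], [0.002, -0.007, -0.09], [0.003, -0.006, -0.091]]
[  43.   -3.  -24.   15.  -54. -105.] step 7.5 0.0
[ 41.  -5. -26.  14. -54. -97.] step 7.8 0.0
[ 38.  -7. -27.  13. -54. -89.] step 8.3 0.0
[ 35.  -9. -28.  12. -54. -80.] step 8.7 0.0
[ 32. -11. -29.  11. -54. -71.] step 9.3 0.0
[ 28. -12. -29.   9. -54. -61.] step 9.9 0.0
[ 24. -13. -30.   7. -53. -50.] step 10.6 0.0
[ 19. -14. -30.   5. -52. -39.] step 11.3 0.0
[ 13. -14. -30.   2. -52. -27.] step 12.0 0.0
[  7. -13. -30.  -1. -51. -14.] step 12.7 0.0
[  1. -12. -29.  -5. -51.  -1.] step 13.2 0.0
[ -5. -10. -29.  -8. -50.  13.] step 13.5 0.0
[-12.  -8. -28. -12. -51.  26.] step 13.5 0.0
[-18.  -6. -26. -15. -51.  39.] step 13.2 0.0
```

Request:
step_arm(linear=[[20, -21, -8], [21, -20, -7], [24, -17, -7], [25, -15, -5], [26, -12, -5], [28, -9, -2], [29, -6, -2]], delta_rot=[[0.002, -0.007, -0.09], [0.003, -0.006, -0.091], [0.002, -0.007, -0.09], [0.002, -0.006, -0.09], [0.003, -0.007, -0.091], [0.002, -0.007, -0.09], [0.002, -0.006, -0.09]], grip=[75, 75, 75, 75, 75, 75, 75])

```text
time_s: 29.68
tcp_pos: [0.4414, -0.0164, 0.2985]
ee_rot: [[-0.354, -0.863, 0.361], [-0.916, 0.397, 0.049], [-0.186, -0.313, -0.931]]
wrist_force: [-0.0, -0.5, -0.2]
gripper_width: 0.86
gripper_force: 0.0
```

Request:
step_arm(linear=[[30, -2, 1], [31, 0, 2], [30, 4, 4], [30, 8, 5], [30, 10, 6], [28, 14, 6], [28, 16, 7], [0, 0, 0], [0, 0, 0]], delta_rot=[[0.003, -0.007, -0.091], [0.002, -0.006, -0.09], [0.002, -0.007, -0.09], [0.003, -0.007, -0.091], [0.002, -0.006, -0.09], [0.002, -0.007, -0.09], [0.003, -0.006, -0.091], [0, 0, 0], [0, 0, 0]], grip=[75, 75, 75, 75, 75, 75, 75, 75, 75])

```text
time_s: 30.8
tcp_pos: [0.3847, -0.215, 0.228]
ee_rot: [[0.235, -0.895, 0.38], [-0.972, -0.216, 0.093], [-0.001, -0.391, -0.92]]
wrist_force: [-0.1, -0.4, 0.1]
gripper_width: 0.86
gripper_force: 0.0
```

```bash
python3 - <<'E'
from h import *
s=sense();print(s['tcp_pos'],s['joints'])
Ru=Rclip@R.from_rotvec([.40,0,0]).as_matrix()
W=wcam();C=capture('scene');D=capture('side')
us=[]
for cam,d in(('scene',C),('side',D),('wrist',W)):
    l=lm(cam,'clip_bar');print(cam,l)
    if l: us.append((d,np.array(l[0][0])))
h=Tb([-.12,0,.034]);u=rz(xb[2])[:,0]
f=lambda a:h+.0886*(np.cos(a+.4435)*u+np.array([0,0,np.sin(a+.4435)]))
for a in(1.1,1.2,1.3):print(a,[ (proj(d,f(a))[0]-q).round(1).tolist() for d,q in us])
r=least_squares(lambda a:np.concatenate([proj(d,f(a[0]))[0]-q for d,q in us]),[1.2]);print('angle',r.x)
b=f(r.x[0]);print('bar',b)
T=b+Ru[:,2]*.026
st=line(T-.06*Ru[:,2],Ru,2);line(T,Ru,2,st)
E
```

```text
[ 0.38471339 -0.21503789  0.2279732 ] [-18.04849591  -5.98522328 -26.42704816 -15.42874598 -50.74478912
  39.42683759]
scene [([236.8, 235.5], 0.79), ([238.0, 268.9], 0.48)]
side [([387.7, 224.9], 0.91)]
wrist [([329.2, 224.1], 0.83)]
1.1 [[-2.6, 5.7], [-7.1, -2.0], [-17.1, -1.6]]
1.2 [[-4.0, 3.1], [-2.7, -1.5], [-8.1, -0.9]]
1.3 [[-5.2, 0.9], [1.7, -0.5], [1.4, -0.3]]
angle [1.27907656]
bar [ 0.42028664 -0.20847237  0.12158141]
n 2
lin [[1.3, 4.6, 39.2], [1.3, 4.6, 39.3]]
rot [[-0.002, 0.001, 0.001], [-0.001, 0.0, 0.001]]
n 2
lin [[-0.0, -0.0, 30.0], [-0.0, -0.0, 30.0]]
rot [[-0.0, 0.0, -0.0], [-0.0, 0.0, -0.0]]
```

Request:
step_arm(linear=[[1.3, 4.6, 39], [1.3, 4.6, 39], [0, 0, 30], [0, 0, 30], [0, 0, 0], [0, 0, 0], [0, 0, 0], [0, 0, 0], [0, 0, 0], [0, 0, 0]], delta_rot=[[0, 0, 0], [0, 0, 0], [0, 0, 0], [0, 0, 0], [0, 0, 0], [0, 0, 0], [0, 0, 0], [0, 0, 0], [0, 0, 0], [0, 0, 0]], grip=[60, 60, 60, 60, 60, 0, 0, 0, 0, 0])

```text
time_s: 32.35
tcp_pos: [0.4298, -0.2068, 0.098]
ee_rot: [[0.236, -0.894, 0.381], [-0.972, -0.217, 0.093], [-0.0, -0.392, -0.92]]
wrist_force: [-0.3, 0.4, -0.4]
gripper_width: 0.207
gripper_force: 0.0
```

Request:
step_arm(linear=[[0, 0, 0], [0, 0, 0], [0, 0, 0], [0, 0, 0]], delta_rot=[[0, 0, 0], [0, 0, 0], [0, 0, 0], [0, 0, 0]], grip=[0, 0, 0, 0])

```text
time_s: 32.85
tcp_pos: [0.4304, -0.2068, 0.0983]
ee_rot: [[0.236, -0.894, 0.382], [-0.972, -0.217, 0.093], [0.0, -0.393, -0.92]]
wrist_force: [-0.2, 1.6, 5.2]
gripper_width: 0.101
gripper_force: 27.8
```

```bash
python3 - <<'E'
from h import *
s=sense();t=np.array(s['tcp_pos']);Ro=np.array(s['ee_rot']);print(t,s['gripper_width'],s['gripper_force'],s['wrist_force'])
h=Tb([-.12,0,.034]);u=rz(xb[2])[:,0];b=t-.026*Ro[:,2]
d=b-h;a0=np.arctan2(d[2],d@u)-.4435;print('angle',a0,'radius',np.hypot(d[2],d@u),'tilt',.4)
n=20;P=[];Rs=[];y=d-u*(d@u);y[2]=0;rad=np.hypot(d[2],d@u)
for k in range(1,n+1):
    a=a0*(1-k/n);rr=rad+(.0886-rad)*k/n
    M=Ro@R.from_rotvec([-.4*k/n,0,0]).as_matrix()
    P.append(h+y+rr*(np.cos(a+.4435)*u+np.array([0,0,np.sin(a+.4435)]))+.026*M[:,2]);Rs.append(M)
rows(P,Rs)
E
```

```text
[ 0.43038442 -0.20680883  0.09826108] 0.10111311692500287 27.805224359035492 [-0.16548875  1.5951436   5.22971181]
angle 1.2781888154874355 radius 0.08918345659727595 tilt 0.4
n 20
lin [[0.0, -4.9, 1.6], [0.0, -4.9, 1.9], [0.0, -4.8, 2.1], [0.0, -4.6, 2.3], [0.0, -4.6, 2.6], [0.0, -4.5, 2.7], [0.0, -4.3, 3.0], [0.0, -4.2, 3.2], [0.0, -4.0, 3.4], [0.0, -3.9, 3.6], [0.0, -3.7, 3.8], [0.0, -3.5, 3.9], [0.0, -3.4, 4.2], [0.1, -3.2, 4.3], [-0.0, -3.0, 4.4], [-0.0, -2.7, 4.6], [-0.0, -2.6, 4.8], [-0.0, -2.4, 4.8], [-0.0, -2.1, 5.0], [-0.0, -2.0, 5.1]]
rot [[-0.02, 0.0, -0.0], [-0.02, -0.0, 0.0], [-0.02, -0.0, 0.0], [-0.02, -0.0, 0.0], [-0.02, -0.0, 0.0], [-0.02, -0.0, 0.0], [-0.02, -0.0, 0.0], [-0.02, -0.0, 0.0], [-0.02, -0.0, 0.0], [-0.02, -0.0, 0.0], [-0.02, -0.0, -0.0], [-0.02, -0.0, 0.0], [-0.02, -0.0, -0.0], [-0.02, -0.0, -0.0], [-0.02, -0.0, -0.0], [-0.02, -0.0, -0.0], [-0.02, -0.0, -0.0], [-0.02, -0.0, -0.0], [-0.02, -0.0, -0.0], [-0.02, -0.0, -0.0]]
```

The bar sits right at the fingertips (8.8 mm opening), so I regrip 5 mm deeper.

Request:
step_arm(linear=[[0, 0, 0], [0, 0, 0], [0, 0, 0], [0, 0, 2.5], [0, 0, 2.5], [0, 0, 0], [0, 0, 0], [0, 0, 0], [0, 0, 0], [0, 0, 0]], delta_rot=[[0, 0, 0], [0, 0, 0], [0, 0, 0], [0, 0, 0], [0, 0, 0], [0, 0, 0], [0, 0, 0], [0, 0, 0], [0, 0, 0], [0, 0, 0]], grip=[30, 30, 30, 30, 30, 0, 0, 0, 0, 0])

```text
time_s: 34.1
tcp_pos: [0.4323, -0.2062, 0.0935]
ee_rot: [[0.236, -0.894, 0.382], [-0.972, -0.217, 0.093], [-0.0, -0.393, -0.92]]
wrist_force: [2.6, 2.0, 0.1]
gripper_width: 0.123
gripper_force: 30.0
```

Request:
step_arm(linear=[[0, -4.8, 1.6], [0, -4.8, 1.9], [0, -4.7, 2.1], [0, -4.5, 2.3], [0, -4.5, 2.6], [0, -4.4, 2.7], [0, -4.2, 3], [0, -4.1, 3.2], [0, -3.9, 3.4], [0, -3.8, 3.6]], delta_rot=[[-0.02, 0, 0], [-0.02, 0, 0], [-0.02, 0, 0], [-0.02, 0, 0], [-0.02, 0, 0], [-0.02, 0, 0], [-0.02, 0, 0], [-0.02, 0, 0], [-0.02, 0, 0], [-0.02, 0, 0]], grip=[0, 0, 0, 0, 0, 0, 0, 0, 0, 0])

```text
time_s: 35.35
tcp_pos: [0.4792, -0.1957, 0.0822]
ee_rot: [[0.236, -0.952, 0.194], [-0.972, -0.232, 0.046], [0.001, -0.2, -0.98]]
wrist_force: [-1.9, -3.4, 4.5]
gripper_width: 0.128
gripper_force: 30.0
```

Request:
step_arm(linear=[[0, -3.6, 3.8], [0, -3.4, 3.9], [0, -3.3, 4.2], [0, -3.1, 4.3], [0, -2.9, 4.4], [0, -2.6, 4.6], [0, -2.5, 4.8], [0, -2.3, 4.8], [0, -2, 5], [0, -1.9, 4]], delta_rot=[[-0.02, 0, 0], [-0.02, 0, 0], [-0.02, 0, 0], [-0.02, 0, 0], [-0.02, 0, 0], [-0.02, 0, 0], [-0.02, 0, 0], [-0.02, 0, 0], [-0.02, 0, 0], [-0.02, 0, 0]], grip=[0, 0, 0, 0, 0, 0, 0, 0, 0, 0])

```text
time_s: 36.6
tcp_pos: [0.5115, -0.1885, 0.0419]
ee_rot: [[0.237, -0.972, 0.002], [-0.972, -0.237, -0.001], [0.002, -0.002, -1.0]]
wrist_force: [0.1, -6.9, 4.3]
gripper_width: 0.127
gripper_force: 30.0
```

Request:
step_arm(linear=[[0, -0.3, 1.5], [0, 0, 1.5], [0, 0, 0]], delta_rot=[[0, 0, 0], [0, 0, 0], [0, 0, 0]], grip=[0, 0, 0])

```text
time_s: 36.98
tcp_pos: [0.5129, -0.1883, 0.0391]
ee_rot: [[0.237, -0.972, 0.005], [-0.972, -0.237, -0.001], [0.002, -0.005, -1.0]]
wrist_force: [2.8, -6.2, 2.5]
gripper_width: 0.125
gripper_force: 30.0
```

Request:
step_arm(linear=[[0, -0.3, 1.5], [0, 0, 1.5], [0, 0, 0]], delta_rot=[[0, 0, 0], [0, 0, 0], [0, 0, 0]], grip=[0, 0, 0])

```text
time_s: 37.35
tcp_pos: [0.514, -0.1881, 0.0368]
ee_rot: [[0.237, -0.971, 0.007], [-0.972, -0.237, -0.001], [0.003, -0.007, -1.0]]
wrist_force: [2.7, -4.6, 4.7]
gripper_width: 0.123
gripper_force: 30.0
```

```bash
python3 - <<'E'
from h import *
C=capture('scene');D=capture('side');us=[]
for cam,d in(('scene',C),('side',D)):
    l=lm(cam,'clip_bar');print(cam,l)
    if l: us.append((d,np.array(l[0][0])))
h=Tb([-.12,0,.034]);u=rz(xb[2])[:,0]
f=lambda a:h+.0886*(np.cos(a+.4435)*u+np.array([0,0,np.sin(a+.4435)]))
for a in(0,.1,.2):print(a,[(proj(d,f(a))[0]-q).round(1).tolist() for d,q in us])
print(sense()['wrist_force'],sense()['tcp_pos'])
E
```

```text
scene []
side [([338.8, 236.3], 0.59)]
0 [[3.3, 2.5]]
0.1 [[5.3, -0.3]]
0.2 [[7.7, -2.9]]
[ 1.36435823 -4.6793992   4.80902883] [ 0.51393743 -0.18807534  0.03678259]
```

Release, then press the bar down from above with shut fingers until it stops firmly.

Request:
step_arm(linear=[[0, 0, 0], [0, 0, 0], [0, 0, 0], [0, 0, -15], [0, 0, -25], [0, 0, -10], [0, 0, 0], [0, 0, 0], [0, 0, 0], [0, 0, 0]], delta_rot=[[0, 0.003, 0], [0, 0, 0], [0, 0, 0], [0, 0, 0], [0, 0, 0], [0, 0, 0], [0, 0, 0], [0, 0, 0], [0, 0, 0], [0, 0, 0]], grip=[40, 40, 40, 40, 40, 0, 0, 0, 0, 0])

```text
time_s: 38.8
tcp_pos: [0.5108, -0.1868, 0.0849]
ee_rot: [[0.236, -0.972, 0.002], [-0.972, -0.236, -0.002], [0.002, -0.001, -1.0]]
wrist_force: [0.3, 0.0, -0.2]
gripper_width: 0.028
gripper_force: 0.0
```

```bash
python3 - <<'E'
from h import *
C=capture('scene');D=capture('side');W=wcam();us=[]
for cam,d in(('scene',C),('side',D),('wrist',W)):
    l=lm(cam,'clip_bar');print(cam,l)
    if l: us.append((d,np.array(l[0][0])))
h=Tb([-.12,0,.034]);u=rz(xb[2])[:,0]
f=lambda a:h+.0886*(np.cos(a+.4435)*u+np.array([0,0,np.sin(a+.4435)]))
for a in(0,.1,.2):print(a,[(proj(d,f(a))[0]-q).round(1).tolist() for d,q in us])
s=sense();t=np.array(s['tcp_pos']);Ro=np.array(s['ee_rot']);print(t,s['gripper_width'],'to bar, tool mm',1000*Ro.T@(f(0)-t))
E
```

```text
scene [([252.5, 281.4], 0.78)]
side [([339.3, 239.6], 0.87)]
wrist [([316.2, 258.9], 0.77)]
0 [[-3.0, 1.2], [2.8, -0.8], [2.5, 2.4]]
0.1 [[-4.1, -2.6], [4.8, -3.6], [9.5, 6.5]]
0.2 [[-5.3, -6.7], [7.2, -6.2], [18.3, 10.7]]
[ 0.51109948 -0.18683091  0.08543301] 0.007660604025760272 to bar, tool mm [-0.36671188 -0.03674419 13.41374506]
```

Request:
step_arm(linear=[[0, 0, 10], [0, 0, 8], [0, 0, 3], [0, 0, 0]], delta_rot=[[0, 0, 0], [0, 0, 0], [0, 0, 0], [0, 0, 0]], grip=[0, 0, 0, 0])

```text
time_s: 39.6
tcp_pos: [0.511, -0.1869, 0.0641]
ee_rot: [[0.236, -0.972, 0.002], [-0.972, -0.236, -0.002], [0.002, -0.002, -1.0]]
wrist_force: [0.5, -0.2, 0.4]
gripper_width: 0.006
gripper_force: 0.0
```

Request:
step_arm(linear=[[0, 0, 2], [0, 0, 2], [0, 0, 0]], delta_rot=[[0, 0, 0], [0, 0, 0], [0, 0, 0]], grip=[0, 0, 0])

```text
time_s: 39.98
tcp_pos: [0.5111, -0.1868, 0.0604]
ee_rot: [[0.236, -0.972, 0.003], [-0.972, -0.236, -0.002], [0.002, -0.002, -1.0]]
wrist_force: [-1.5, 0.6, -0.1]
gripper_width: 0.005
gripper_force: 0.0
```

Request:
step_arm(linear=[[0, 0, 2], [0, 0, 2], [0, 0, 0]], delta_rot=[[0, 0, 0], [0, 0, 0], [0, 0, 0]], grip=[0, 0, 0])

```text
time_s: 40.35
tcp_pos: [0.511, -0.1868, 0.0563]
ee_rot: [[0.236, -0.972, 0.003], [-0.972, -0.236, -0.002], [0.002, -0.002, -1.0]]
wrist_force: [-0.3, -0.4, -0.1]
gripper_width: 0.004
gripper_force: 0.0
```

Request:
step_arm(linear=[[0, 0, 1.5], [0, 0, 1.5], [0, 0, 0]], delta_rot=[[0, 0, 0], [0, 0, 0], [0, 0, 0]], grip=[0, 0, 0])

```text
time_s: 40.72
tcp_pos: [0.5111, -0.1869, 0.0534]
ee_rot: [[0.236, -0.972, 0.003], [-0.972, -0.236, -0.002], [0.002, -0.002, -1.0]]
wrist_force: [-0.4, -0.0, -0.5]
gripper_width: 0.007
gripper_force: 0.0
```

Request:
step_arm(linear=[[0, 0, 1.5], [0, 0, 1.5], [0, 0, 0]], delta_rot=[[0, 0, 0], [0, 0, 0], [0, 0, 0]], grip=[0, 0, 0])

```text
time_s: 41.1
tcp_pos: [0.5113, -0.1869, 0.0509]
ee_rot: [[0.236, -0.972, 0.003], [-0.972, -0.236, -0.002], [0.003, -0.003, -1.0]]
wrist_force: [-0.8, 0.7, 3.2]
gripper_width: 0.004
gripper_force: 1.6
```

Request:
step_arm(linear=[[0, 0, 1.5], [0, 0, 1.5], [0, 0, 0]], delta_rot=[[0, 0, 0], [0, 0, 0], [0, 0, 0]], grip=[0, 0, 0])

```text
time_s: 41.48
tcp_pos: [0.5115, -0.187, 0.0505]
ee_rot: [[0.237, -0.971, 0.004], [-0.971, -0.237, -0.003], [0.004, -0.003, -1.0]]
wrist_force: [-5.6, 3.5, 18.1]
gripper_width: 0.012
gripper_force: 8.9
```

Firm stop at 18 N with almost no travel, so the clip is fully down. I retreat and do a final numeric check.

Request:
step_arm(linear=[[0, 0, -10], [0, 0, -40], [0, 0, -50], [0, 0, -50], [0, 0, 0], [0, 0, 0]], delta_rot=[[0, 0, 0], [0, 0, 0], [0, 0, 0], [0, 0, 0], [0, 0, 0], [0, 0, 0]], grip=[0, 0, 0, 0, 0, 0])

```text
time_s: 42.22
tcp_pos: [0.5102, -0.1864, 0.1969]
ee_rot: [[0.235, -0.972, 0.002], [-0.972, -0.235, -0.001], [0.001, -0.002, -1.0]]
wrist_force: [0.3, -0.1, -1.1]
gripper_width: 0.004
gripper_force: 0.0
```

```bash
python3 - <<'E'
from h import *
for cam in('scene','side'):
    d=capture(cam)
    for l in('clip_bar','gauge_eye','gauge_grip','block_a'):print(cam,l,lm(cam,l))
    print(proj(d,Tb([-.04,0,.072])))
print(sense()['wrist_force'],sense()['time_s'])
E
```

```text
scene clip_bar [([252.3, 281.4], 0.67)]
scene gauge_eye [([175.8, 228.2], 0.96), ([471.4, 218.3], 0.82), ([127.2, 408.8], 0.68)]
scene gauge_grip [([169.5, 241.3], 0.98), ([145.5, 378.2], 0.95), ([463.8, 244.3], 0.73)]
scene block_a [([350.5, 342.0], 0.86), ([335.3, 259.5], 0.84)]
[[249.50929259 282.63901119]]
side clip_bar [([337.8, 238.4], 0.77)]
side gauge_eye [([164.9, 274.8], 0.86), ([315.8, 192.3], 0.76), ([490.5, 256.9], 0.56)]
side gauge_grip [([461.1, 250.7], 0.73), ([177.8, 311.4], 0.66), ([329.2, 203.5], 0.56)]
side block_a [([332.3, 339.6], 0.96), ([242.8, 293.4], 0.95)]
[[342.09086173 238.83573122]]
[-0.42758604  0.19496574  0.27630819] 42.725
```

```bash
python3 -c "
from station import *
print(finish_job())"
```

```text
the job is handed in; nothing more can be done
None
```

The job is handed in at about 43 s on the robot's clock: the steel gauge hangs by its eye on the free peg, the clip is pressed fully down on the empty board, and the type blocks are where they were.

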